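# Load and start the thumb wheel polisher

## Robot

A 6-joint arm with a two-finger parallel gripper is mounted at the origin on the work surface. World frame = base frame: x ahead of the robot, y to its left, z up, the work surface at z = 0. Lengths are in m, angles in rad, forces in N, time in s.
With the tool pointing down it reaches from about 0.325 to 0.9 m from the base axis. Payload 6.1 kg.
Tool frame: the origin (TCP) lies midway between the tips of the shut fingers; the grasp point (between the pads) lies 19 mm behind it; z points along the fingers, y is the line along which they close (so a half turn about z gives the same grasp; the last joint's range is limited). The gripper opens to 87 mm and grips with 3 to 60 N. Pads are 19 mm wide; open, the fingers measure 117 mm over their backs; the gripper's body (75 mm by 190 mm) begins 51 mm behind the grasp point.
Start: joints at [-1.312, 0.22, 1.526, -0, 1.395, -0.126], TCP at [0.235, -0.579, 0.223] pointing down, gripper open.
Joint ranges: [-2.98, 2.98], [-0.91, 2.08], [0.09, 2.57], [-1.24, 4.39], [0.2, 2.65], [-2.68, 2.68]. Speed limits (rad/s): [2.57, 2.57, 3.01, 3.14, 3.14, 3.14].

## Interface

Orientations are given as a 3x3 rotation matrix whose columns are the frame's x, y, z axes.
In Python, from workcell import manip gives the robot as it stands. The module is installed in compiled form; this text tells all that it offers.
- The arm moves only by the tool move_arm, never from a script. Its argument "series" is a list of rows, each a list of 4 numbers: the shift along the world's x, y, z in mm, then the turn about the world's z in degrees. A call has 1 to 10 rows; each row is the pose to reach, as a shift and turn from the pose commanded when the call began; what a row does not reach only later rows make up. A row lasts 1/12 s, in which the tool goes at most 41.7 mm and 7.16 degrees, less where a joint would pass 70% of its speed; a pose out of reach is approached as far as the arm can. A call with a gripper value outside its range is refused whole. "fingers" is the finger opening in mm, from 0 to 87, set as the call begins (left out, the last holds). The fingers move at their own pace and stop on an object; "newtons" is the grip in N (left out, the last holds). Time passes only in rows, so rows that repeat a pose let the fingers close. It gives the time, the measured TCP pose, the force, the opening and the grip force at its end, in the units of the state.
- manip.sense(): the state, without advancing time (a new reading comes with each control period).
- manip.capture(name): name is "scene" or "top" or "wrist"; returns a dict with "image" (480x640x3 uint8, red, green, blue), "depth" (480x640 float32, m along the optical axis (not along the pixel's ray), 0 where there is no reading), "intrinsics" (3x3 intrinsics, pixels), "view" (4x4, takes a point from world to camera coordinates). Camera axes: x right, y up, looking along -z (the intrinsics and any distortion apply to the point x, -y, -z); pixel columns grow to the right and rows downward; lengths in m; the calibration is good to about 2 mm. A picture is of the moment at which its call begins.
- manip.sign_off(): hands the job in; it is judged then, once.
The state is a dict: "time_s": time; "qpos": joint angles; "dq": joint speeds; "tau": joint torques, N m; "tool_pos": TCP position; "tool_rot": TCP orientation; "force": force on the tool from outside, world axes, zero at the start; "moment": the same for the moment, N m; "grip_width": opening from 0.0 (shut) to 1.0 (fully open); "grip_force": force on a finger pad.
Only numpy, scipy, OpenCV 4.12 (cv2) and the standard library are available. Lean on these libraries where they do the work, as an engineer would, in place of code of your own. Each camera call takes 0.05 s, during which the arm holds its last target. There are 200 camera calls.

## Task

Polish the brass thumb wheels in the bench polisher: squeeze the orange latch tab and slide the selector from OFF (red dot) to the next notch, LOAD (yellow dot), letting the tab spring out there, lift the cover gently back to its stop, and lay every brass thumb wheel in the tray. Then lower the cover gently until it is fully shut, and only after that slide the selector on to RUN (green dot), again with the tab sprung out in its notch. Leave the black wheel, the granite core, the mug, the mallet and the file where they are.

Things in the scene. Friction and masses are not known exactly. Their poses are not given: they have to be found in the camera images.
- polisher: bench vibratory polisher, fixed, 190 x 310 mm, front towards the robot. Origin: centre of its underside; x points to its back, y to its left, z up. Its left part (x -85 to 85, y -45 to 155 mm) is a green-walled tray well, walls 12 mm thick with the rim at height 70 mm, shut by the green cover; its right part is a grey control deck, top at height 40 mm, which carries the selector
- tray_floor (a point): centre of the tray's black rubber inner floor (30 mm above the table, 40 mm below the rim), axes as the polisher's; the free floor measures 146 mm along x and 176 mm along y
- cover (a joint): angle of the green cover (170 x 200 mm, 8 mm thick, its top 78 mm above the table when shut) in rad: 0 shut on the rim, 1.7 at its stop, just past upright. Count it open from 1.5 and shut below 0.04. Its stiff hinge keeps it wherever it is left; about 5 N at the bar moves it
- cover_bar (a point): middle of the cover's pull bar: a round steel bar 12 mm thick along the polisher's y, 102 mm free between its two arms, standing 40 mm out from the cover's front edge (74 mm above the table when shut), 210 mm from the hinge line. It may turn between the fingers while the cover swings
- cover_hinge (a point): middle of the cover's hinge line, which runs along the polisher's y at the back of the tray, 74 mm above the table
- selector (a joint): travel of the selector along the polisher's x (away from the front), in m: notches at 0 (OFF, red dot), 0.030 (LOAD, yellow dot) and 0.060 (RUN, green dot). In a notch with the tab out it has about 2 mm play either way and is otherwise locked; with the tab pressed it slides with about 2 N. If the tab is let go between notches it rides on the strip, and springs out when the selector comes within 2 mm of a notch
- selector_grip (a point): where to pinch the selector from above, across the polisher's y: 34 mm above the deck, 12 mm below the grip's top. To its left stands a fixed black cheek (30 mm along x, outer face 14 mm away, 44 mm of free deck beyond), to its right the orange latch tab; 36 mm over both, 28 mm when squeezed. Axes as the polisher's
- tab_face (a point): middle of the outer (right) face of the orange latch tab, 26 mm along x, which is pushed to the left, towards the black cheek; it lies 22 mm right of selector_grip when out, 14 mm when pressed. The notched steel strip on the deck below it, from 7 to 25 mm outside this face, stands 11 mm above the deck: keep fingertips higher
- latch_tab (a joint): how far the latch tab is pressed towards the cheek, in m: 0 sprung out, 0.008 fully pressed. Over 0.006 the selector is free; below 0.002 the latch is caught in a notch. Its spring takes 5 N to start and 9 N to press fully
- brass_wheel1: brass thumb wheel, a plain knurled disc 40 mm in diameter and 20 mm high, about 0.15 kg, lying flat; either face may be up. Origin: centre of the underside, z along the disc's axis. May be absent.
- brass_wheel2: brass thumb wheel, a plain knurled disc 40 mm in diameter and 20 mm high, about 0.15 kg, lying flat; either face may be up. Origin: centre of the underside, z along the disc's axis. May be absent.
- brass_wheel3: brass thumb wheel, a plain knurled disc 40 mm in diameter and 20 mm high, about 0.15 kg, lying flat; either face may be up. Origin: centre of the underside, z along the disc's axis. May be absent.
- brass_wheel4: brass thumb wheel, a plain knurled disc 40 mm in diameter and 20 mm high, about 0.15 kg, lying flat; either face may be up. Origin: centre of the underside, z along the disc's axis. May be absent.
- black_wheel: black steel thumb wheel of the same shape as the brass ones (40 mm across, 20 mm high), to be left alone. Origin: centre of the underside
- granite_core: speckled granite core, an upright cylinder 44 mm across and 30 mm high, to be left alone. Origin: centre of the underside
- mug: blue enamel mug, 78 mm across, 85 mm high, handle towards its +y. Origin: centre of the underside; to be left alone
- mallet: boxwood mallet lying along its x, 260 mm long, head 110 mm wide and 60 mm high at the +x end. Origin: below its middle; to be left alone
- round_file: steel round file with a wooden handle, 270 mm long, lying along its x, 28 mm high. Origin: below its middle; to be left alone
- clamp: cast iron screw clamp with a granite puck, fixed, 160 mm long, 120 mm wide, 200 mm high. Origin: centre of its foot
There are look-alikes about, which are no part of the job. Leave any purple or turquoise look-alike of the brass_wheel4 alone.

How it is judged:
On the way, in this order (a step that is already met when the one before it is completed fails the run):
1. the selector is latched at LOAD (value of joint selector between 0.027 and 0.033 m and value of joint latch_tab below 0.002 m), for 0.3 s.
2. the cover stands open at its stop (value of joint cover above 1.5 rad), for 0.3 s.
3. every brass wheel lies in the tray, let go (x of brass_wheel1 in the frame of tray_floor between -0.066 and 0.066 m and y of brass_wheel1 in the frame of tray_floor between -0.081 and 0.081 m and z of brass_wheel1 in the frame of tray_floor between -0.01 and 0.042 m and linear speed of each of brass_wheel1, brass_wheel2, brass_wheel3, brass_wheel4 below 0.03 m/s and contact force between each of brass_wheel1, brass_wheel2, brass_wheel3, brass_wheel4 and the fingers below 0.1 N and x of brass_wheel2 in the frame of tray_floor between -0.066 and 0.066 m and y of brass_wheel2 in the frame of tray_floor between -0.081 and 0.081 m and z of brass_wheel2 in the frame of tray_floor between -0.01 and 0.042 m and x of brass_wheel3 in the frame of tray_floor between -0.066 and 0.066 m and y of brass_wheel3 in the frame of tray_floor between -0.081 and 0.081 m and z of brass_wheel3 in the frame of tray_floor between -0.01 and 0.042 m and x of brass_wheel4 in the frame of tray_floor between -0.066 and 0.066 m and y of brass_wheel4 in the frame of tray_floor between -0.081 and 0.081 m and z of brass_wheel4 in the frame of tray_floor between -0.01 and 0.042 m), for 0.3 s.
4. the cover is fully shut (value of joint cover below 0.04 rad), for 0.3 s.
5. the selector is latched at RUN (value of joint selector between 0.057 and 0.063 m and value of joint latch_tab below 0.002 m), for 0.3 s.
At the end, for the whole second after the job is handed in: every brass wheel present lies inside the tray at rest, the cover is shut (below 0.04 rad), and the selector stands at RUN (0.060 within 3 mm) with its tab sprung out (below 2 mm); the black wheel, granite core, mug, mallet and file are within 4 cm of where they stood (all of step 3 and all of step 5 and value of joint cover below 0.04 rad and velocity of joint selector below 0.01 m/s); the robot touches nothing.
It fails at once if the cover comes down on the rim hard (over 1 rad/s) (value of joint cover below 0.15 rad and velocity of joint cover below -1 rad/s).
It fails at once if the cover strikes its stop hard (over 1 rad/s) (value of joint cover above 1.5 rad and velocity of joint cover above 1 rad/s).
It fails at once if the selector goes towards RUN with a brass wheel outside the tray or the cover not shut (value of joint selector above 0.045 m and (not (x of brass_wheel1 in the frame of tray_floor between -0.066 and 0.066 m and y of brass_wheel1 in the frame of tray_floor between -0.081 and 0.081 m and z of brass_wheel1 in the frame of tray_floor between -0.01 and 0.042 m) or not (x of brass_wheel2 in the frame of tray_floor between -0.066 and 0.066 m and y of brass_wheel2 in the frame of tray_floor between -0.081 and 0.081 m and z of brass_wheel2 in the frame of tray_floor between -0.01 and 0.042 m) or not (x of brass_wheel3 in the frame of tray_floor between -0.066 and 0.066 m and y of brass_wheel3 in the frame of tray_floor between -0.081 and 0.081 m and z of brass_wheel3 in the frame of tray_floor between -0.01 and 0.042 m) or not (x of brass_wheel4 in the frame of tray_floor between -0.066 and 0.066 m and y of brass_wheel4 in the frame of tray_floor between -0.081 and 0.081 m and z of brass_wheel4 in the frame of tray_floor between -0.01 and 0.042 m) or value of joint cover above 0.06 rad)).
It fails at once if the mug is tipped over (angle between mug's own z axis and vertical above 0.6 rad).
It fails at once if a thing to be left alone is moved more than 4 cm (distance of any of black_wheel, granite_core, mug, mallet, round_file from where it was at the start of the episode above 0.04 m).
Of brass_wheel1, brass_wheel2, brass_wheel3, brass_wheel4 only 2 to 4 are there at a start; the rules pass over those that are not, and their reading is None.
At some moment in a run one of brass_wheel1, brass_wheel2, brass_wheel3, brass_wheel4 may be knocked a few centimetres aside while the robot is not near it.
Once in a run the grip may slacken for a moment while it holds something.
It also fails if it takes over 210 s, if anything falls off the work surface, if the arm or the gripper's body presses on something with over 40 N, if the wrist force passes 120 N, or if a joint passes its speed limit or range.

## Working session

There is one attempt and no reset: what is moved stays moved. The work goes in short steps, Python scripts to look and compute and a tool call to move; the robot and the scene stay as the last step left them, time stands still between calls to the robot, and variables do not carry over. Pictures are saved under pics/ and viewed, at most 14 in all, crops included, and the job is handed in when it is done.

Besides the shell and the picture viewer there is one more tool, called after "Emit:" in YAML: its name, and indented under it one key for each argument. move_arm: Moves the arm, as the interface text tells. Its arguments: {"type":"object","properties":{"series":{"type":"array"},"fingers":{"type":"number"},"newtons":{"type":"number"}},"required":["series"]}

```bash
mkdir -p pics
cat > h.py <<'E'
import numpy as np, cv2
from workcell import manip
def cap(n,fn=None):
    c=manip.capture(n)
    if fn: cv2.imwrite('pics/'+fn,c['image'][:,:,::-1])
    np.savez('last_'+n+'.npz',**c); return c
def load(n): return dict(np.load('last_'+n+'.npz'))
def px(c,u,v,z=None):
    """pixel->world; with depth, or intersect plane z"""
    K=c['intrinsics'];T=np.linalg.inv(c['view'])
    d=np.array([(u-K[0,2])/K[0,0],-(v-K[1,2])/K[1,1],-1.])
    o=T[:3,3]; w=T[:3,:3]@d
    if z is None:
        p=c['depth'][int(v)-1:int(v)+2,int(u)-1:int(u)+2]; s=np.median(p[p>0]) if (p>0).any() else np.nan
    else: s=(z-o[2])/w[2]
    return o+s*w
def cloud(c):
    K=c['intrinsics'];T=np.linalg.inv(c['view']);v,u=np.mgrid[:480,:640];s=c['depth']
    d=np.stack([(u-K[0,2])/K[0,0]*s,-(v-K[1,2])/K[1,1]*s,-s],-1)
    return d@T[:3,:3].T+T[:3,3]
def proj(c,p):
    q=c['view'][:3,:3]@np.array(p)+c['view'][:3,3];K=c['intrinsics']
    return K[0,0]*q[0]/-q[2]+K[0,2],K[1,1]*-q[1]/-q[2]+K[1,2]
E
python3 - <<'E'
from h import *
for n in('top','scene'):
    c=cap(n,n+'0.png'); print(n,np.linalg.inv(c['view'])[:3,3].round(3),c['intrinsics'][0,0])
E
```

```text
top [ 0.386 -0.023  1.082] 528.8495042514405
scene [ 1.069 -0.596  0.689] 510.23364687828587
```

View pics/top0.png

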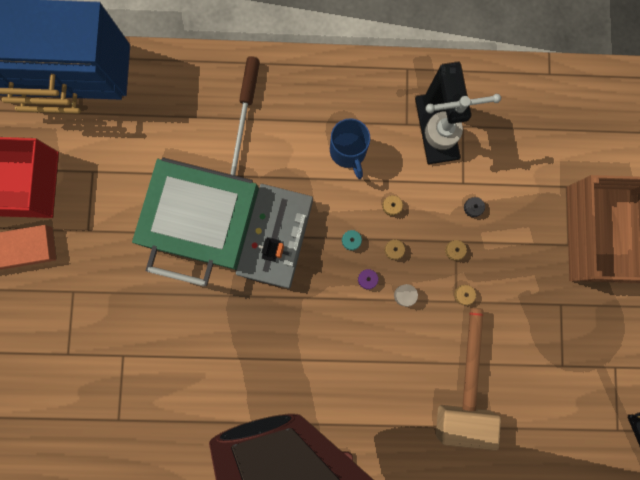

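View pics/scene0.png

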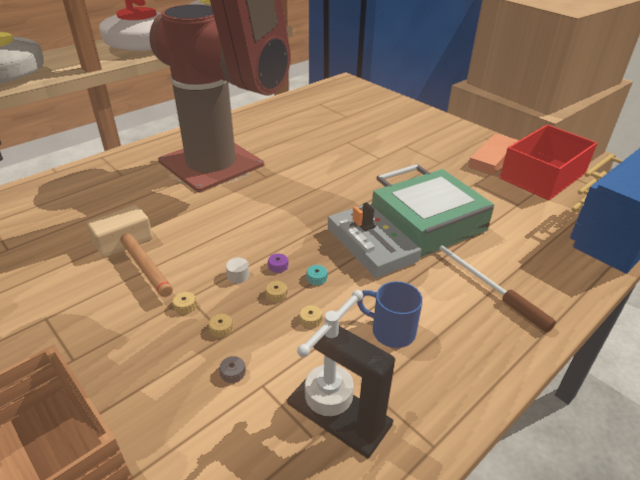

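The top picture shows four brass discs at about (393,205), (395,250), (457,250) and (466,295). Look-alikes are turquoise (352,240), purple (368,279), black (475,207) and granite (406,295). The polisher is shut at the left, with the selector at (272,248) near the red dot.

Run:
```python
from h import *
c=load('top'); im=c['image'][:,:,::-1]
a=cv2.resize(im[150:300,130:320],None,fx=4,fy=4,interpolation=cv2.INTER_CUBIC)
cv2.imwrite('pics/cropP.png',a)
b=cv2.resize(im[185:320,335:495],None,fx=4,fy=4,interpolation=cv2.INTER_CUBIC)
cv2.imwrite('pics/cropW.png',b)
P=cloud(c)
# wheels: height mask components
m=((P[...,2]>.012)&(P[...,2]<.04)).astype(np.uint8); m[:, :325]=0;m[:185]=0;m[320:]=0;m[:,500:]=0
n,l,s,ce=cv2.connectedComponentsWithStats(m)
for i in range(1,n):
    if s[i,4]>100: 
        q=P[l==i]; print(ce[i].round(1),s[i,4],px(c,*ce[i],z=.02).round(3),np.median(q[:,2]).round(3),np.median(c['image'][l==i],0))
# cover
m=((P[...,2]>.072)&(P[...,2]<.085)).astype(np.uint8); m[:,300:]=0;m[:140]=0;m[300:]=0
n,l,s,ce=cv2.connectedComponentsWithStats(m); i=1+np.argmax(s[1:,4]); q=P[l==i]
r=cv2.minAreaRect((q[:,:2]*1000).astype(np.float32)); print(s[i],r,cv2.boxPoints(r),np.median(q[:,2]))
```

```text
[392.5 204.5] 308 [ 0.595 -0.174  0.02 ] 0.019 [173. 134.  76.]
[474.6 206.1] 309 [ 0.597 -0.343  0.02 ] 0.019 [61. 59. 57.]
[351.5 239.3] 308 [ 0.521 -0.091  0.02 ] 0.019 [ 65. 126. 115.]
[394.7 248.9] 315 [ 0.504 -0.179  0.02 ] 0.019 [147. 114.  65.]
[456.2 249.4] 314 [ 0.506 -0.305  0.02 ] 0.019 [144. 112.  64.]
[368.  278.5] 318 [ 0.443 -0.126  0.02 ] 0.019 [100.  57. 108.]
[406.  294.6] 403 [ 0.412 -0.203  0.02 ] 0.028 [160. 149. 132.]
[465.4 294.2] 321 [ 0.416 -0.323  0.02 ] 0.019 [167. 129.  75.]
[ 132  157  125  129 9956] ((537.7469482421875, 219.02536010742188), (200.82394409179688, 221.037841796875), 77.3487548828125) [[407.91946  145.25668 ]
 [623.59076   96.845856]
 [667.57446  292.79404 ]
 [451.90314  341.20486 ]] 0.07799978921804807
```

View pics/cropP.png

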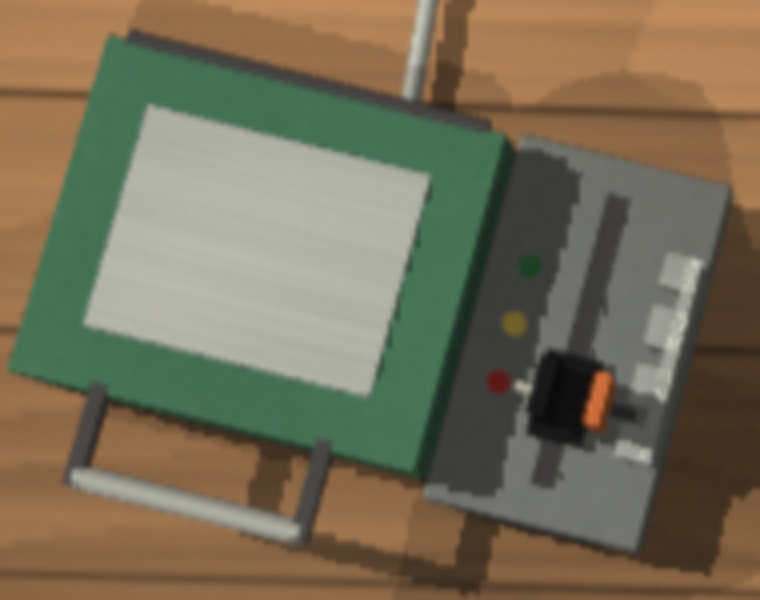

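View pics/cropW.png

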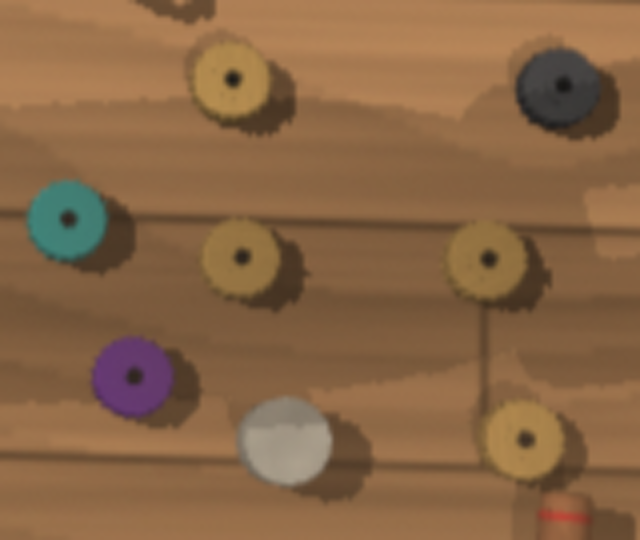

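Crop P shows the cover corners at (112,38), (508,133), (418,472) and (12,370), and the bar from (75,478) to (297,535). The selector is at (570,398) with the tab at (598,400), at the red dot. Crop W confirms four brass discs; purple, turquoise, black and granite are the ones to leave.

Run:
```python
from h import *
c=load('top')
f=lambda X,Y,z:px(c,130+(X+.5)/4-.5,150+(Y+.5)/4-.5,z)
C=np.array([f(*p,.078) for p in((112,38),(508,133),(418,472),(12,370))])[:,:2]
# polisher-frame cover corners x +-85, y 155 / -45
L=np.array([(85,155),(85,-45),(-85,-45),(-85,155)])/1000
mu,ml=C.mean(0),L.mean(0);H=(L-ml).T@(C-mu);U,S,V=np.linalg.svd(H);R=V.T@U.T;t=mu-R@ml
print('yaw',np.degrees(np.arctan2(R[1,0],R[0,0])),'t',t,'res',((L@R.T+t-C)*1000).round(1).tolist())
inv=lambda p:(R.T@(np.array(p)[:2]-t)*1000).round(1)
print('bar',[ (f(x,y,.080).round(3),inv(f(x,y,.080))) for x,y in((75,478),(297,535))])
for n,x,y in(('tab',598,400),('blk',560,398),('blkL',545,395),('deck',680,200),('dotr',497,381),('doty',514,323),('barm',186,507)):
    p=px(c,130+x/4,150+y/4); print(n,p.round(3),inv(p))
P=cloud(c); m=(P[...,2]>.06)&(P[...,2]<.12)
vv,uu=np.where(m[235:265,262:290]); q=P[235:265,262:290][vv,uu]; l=(q[:,:2]-t)@R*1000
for z0,z1 in((.06,.077),(.077,.082),(.082,.095)):
    k=(q[:,2]>z0)&(q[:,2]<z1); print(z0,k.sum(),l[k].min(0) if k.any() else'',l[k].max(0)if k.any() else'')
np.savez('pol.npz',R=R,t=t)
s=manip.sense();print(s['tool_pos'],s['tool_rot'].tolist() if hasattr(s['tool_rot'],'tolist') else s['tool_rot'],s['grip_width'])
```

```text
yaw -12.293234762610833 t [0.54472679 0.15858648] res [[2.1, 1.3], [0.2, -1.6], [-1.0, -0.8], [-1.4, 1.1]]
bar [(array([0.446, 0.293, 0.08 ]), array([-125.5,  110.7])), (array([0.422, 0.188, 0.08 ]), array([-126.5,    2.9]))]
tab [0.488 0.049 0.084] [ -31.6 -119.3]
blk [0.493 0.07  0.047] [-32.1 -97.7]
blkL [0.49  0.074 0.085] [-35.4 -94.5]
deck [0.595 0.015 0.038] [  79.7 -129.8]
dotr [0.501 0.102 0.042] [-30.9 -64.9]
doty [0.53  0.095 0.04 ] [ -0.8 -65.4]
barm [0.433 0.24  0.079] [-126.8   56.1]
0.06 31 [ -45.09716705 -122.71465987] [-16.78365809 -88.62245723]
0.077 18 [ -43.14650023 -122.42711011] [-17.81907073 -91.46461085]
0.082 130 [ -45.07112314 -122.52486831] [-15.29468636 -86.43367138]
[ 0.23444396 -0.57877171  0.22154688] [[0.926875851182549, 0.3753677508593101, -0.0004561901449797934], [0.3753679761262853, -0.9268743991029175, 0.0016525091413589713], [0.00019746767316154972, -0.0017029099884338476, -0.9999985305509651]] 1.0006931079428558
```

Emit:
move_arm:
  series:
    - [140,350,0,-34]
    - [140,350,0,-34]
    - [140,350,0,-34]
    - [140,350,0,-34]
    - [140,350,0,-34]
    - [140,350,0,-34]
    - [140,350,0,-34]
    - [140,350,0,-34]
    - [140,350,0,-34]
    - [140,350,0,-34]
  fingers: 60
  newtons: 25

```text
time_s: 0.93
tool_pos: [0.3762, -0.2233, 0.2221]
tool_rot: [[0.98, -0.201, 0.001], [-0.201, -0.98, 0.003], [0.0, -0.003, -1.0]]
force: [0.1, -0.2, -0.2]
grip_width: 0.693
grip_force: 0.0
```

Emit:
move_arm:
  series:
    - [119,296,-40,0]
    - [119,296,-40,0]
    - [119,296,-40,0]
    - [119,296,-40,0]
    - [119,296,-40,0]
    - [119,296,-40,0]
    - [119,296,-40,0]
    - [119,296,-40,0]
    - [119,296,-40,0]
    - [119,296,-40,0]

```text
time_s: 1.77
tool_pos: [0.4933, 0.0678, 0.1816]
tool_rot: [[0.979, -0.204, -0.002], [-0.204, -0.979, -0.0], [-0.002, 0.001, -1.0]]
force: [0.1, 0.3, 0.1]
grip_width: 0.687
grip_force: 0.0
```

Run:
```python
from h import *
c=cap('wrist','w1.png');s=manip.sense()
print(s['tool_pos'],np.array(s['tool_rot']).round(3).tolist(),s['time_s'])
z=np.load('pol.npz');g=z['R']@[-.03,-.1005]+z['t'];print(g,proj(c,[*g,.086]))
P=cloud(c);l=(P[...,:2]-z['t'])@z['R']*1000
m=(P[...,2]>.08)&(P[...,2]<.092)&(abs(l[...,0]+30)<40)&(abs(l[...,1]+100)<35)
q=l[m];print(m.sum(),np.percentile(q,[1,99],axis=0) if m.any() else '')
hsv=cv2.cvtColor(c['image'],cv2.COLOR_RGB2HSV);o=m&(hsv[...,0]<15)&(hsv[...,1]>150);print(o.sum(),np.percentile(l[o],[1,50,99],axis=0) if o.any() else '')
```

```text
[0.49323282 0.06673794 0.18191223] [[0.979, -0.206, -0.002], [-0.206, -0.979, -0.001], [-0.001, 0.001, -1.0]] 1.8167
[0.49401671 0.06677832] (np.float64(323.1405176768109), np.float64(240.51242485166227))
1097 [[ -45.11763336 -121.17099084]
 [ -16.54889506  -85.6074892 ]]
71 [[ -43.58738676 -121.37185812]
 [ -30.01634093 -120.56331921]
 [ -18.36627761 -105.02394609]]
```

View pics/w1.png

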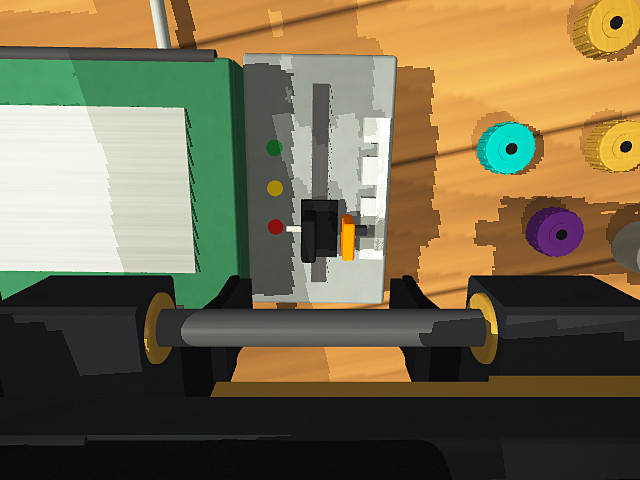

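The wrist view has the selector centred and square to the tool, with the cheek at (310,230) and the orange tab at (347,238), at the red dot (275,227). I'll descend and squeeze.

Emit:
move_arm:
  series:
    - [0,1,-35,0]
    - [0,1,-70,0]
    - [0,1,-95,0]
    - [0,1,-110,0]
    - [0,1,-120,0]
    - [0,1,-121,0]
    - [0,1,-121,0]

```text
time_s: 2.4
tool_pos: [0.4936, 0.0667, 0.0617]
tool_rot: [[0.978, -0.209, -0.0], [-0.209, -0.978, -0.0], [-0.0, 0.0, -1.0]]
force: [0.1, 0.3, -0.6]
grip_width: 0.688
grip_force: 0.0
```

Emit:
move_arm:
  series:
    - [0,0,0,0]
    - [0,0,0,0]
    - [0,0,0,0]
    - [0,0,0,0]
    - [0,0,0,0]
    - [0,0,0,0]
    - [0,0,0,0]
    - [0,0,0,0]
  fingers: 20
  newtons: 25

```text
time_s: 3.07
tool_pos: [0.4946, 0.067, 0.0628]
tool_rot: [[0.978, -0.207, 0.002], [-0.207, -0.978, -0.002], [0.002, 0.001, -1.0]]
force: [-0.9, -4.2, 5.4]
grip_width: 0.31
grip_force: 25.0
```

Emit:
move_arm:
  series:
    - [5,-1,0,0]
    - [10,-2,0,0]
    - [15,-3,0,0]
    - [20,-4,0,0]
    - [25,-5.5,0,0]
    - [28,-6,0,0]
    - [29.3,-6.3,0,0]
    - [29.3,-6.3,0,0]
    - [29.3,-6.3,0,0]

```text
time_s: 3.82
tool_pos: [0.524, 0.0604, 0.0628]
tool_rot: [[0.978, -0.207, 0.002], [-0.207, -0.978, -0.002], [0.002, 0.001, -1.0]]
force: [-0.1, -4.2, 5.6]
grip_width: 0.317
grip_force: 25.0
```

```bash
cat > sel.py <<'E'
from h import *
import sys
c=cap('top',sys.argv[1]);z=np.load('pol.npz');P=cloud(c);l=(P[...,:2]-z['t'])@z['R']*1000
s=manip.sense();print('tool pol',(z['R'].T@(np.array(s['tool_pos'])[:2]-z['t'])*1000).round(1),s['grip_width'],s['time_s'])
m=(P[...,2]>.08)&(P[...,2]<.092)&(abs(l[...,0])<60)&(abs(l[...,1]+100)<30)
if m.any(): print('sel bounds',np.percentile(l[m],[1,99],axis=0).round(1))
E
python3 sel.py t1.png
```

```text
tool pol [   0.7 -100.3] 0.3130558634049012 3.8667
```

Emit:
move_arm:
  series:
    - [0,0,0,0]
    - [0,0,0,0]
    - [0,0,0,0]
    - [0,0,0,0]
    - [0,0,0,0]
    - [0,0,0,0]
  fingers: 60

```text
time_s: 4.37
tool_pos: [0.5228, 0.0618, 0.0615]
tool_rot: [[0.978, -0.207, -0.0], [-0.207, -0.978, 0.001], [-0.0, -0.001, -1.0]]
force: [-0.6, 0.2, -1.1]
grip_width: 0.651
grip_force: 0.0
```

Emit:
move_arm:
  series:
    - [0,0,20,0]
    - [0,0,55,0]
    - [0,0,90,0]
    - [0,0,120,0]
    - [0,0,120,0]
    - [0,0,120,0]

```text
time_s: 4.87
tool_pos: [0.5244, 0.0618, 0.1838]
tool_rot: [[0.978, -0.207, 0.005], [-0.207, -0.978, 0.0], [0.005, -0.001, -1.0]]
force: [-0.5, -0.8, -0.6]
grip_width: 0.687
grip_force: 0.0
```

Run:
```python
from h import *
c=cap('wrist','w2.png');z=np.load('pol.npz');P=cloud(c);l=(P[...,:2]-z['t'])@z['R']*1000
m=(P[...,2]>.08)&(P[...,2]<.092)&(abs(l[...,0])<40)&(abs(l[...,1]+100)<35)
print(np.percentile(l[m],[1,99],axis=0)); s=manip.sense();print(s['tool_pos'],s['time_s'])
# bar targets
for a in (0,.3,.6,.9,1.2,1.5,1.7):
    # hinge x=85,z=74 ; bar at 210 mm
    print(a,(z['R']@[.085-.21*np.cos(a),.055]+z['t']).round(3),.074+.21*np.sin(a))
cv2.imwrite('pics/w2c.png',c['image'][100:330,200:430,::-1])
```

```text
[[ -15.12617214 -121.26519893]
 [  13.56577174  -85.93293996]]
[0.522977   0.06175377 0.18170362] 4.9167
0 [0.434 0.239] 0.074
0.3 [0.443 0.237] 0.1360592433988813
0.6 [0.47  0.231] 0.1925749194129574
0.9 [0.512 0.222] 0.23849865102177153
1.2 [0.565 0.21 ] 0.26972820805311754
1.5 [0.625 0.197] 0.2834739471868514
1.7 [0.666 0.188] 0.2822496101950184
```

View pics/w2c.png

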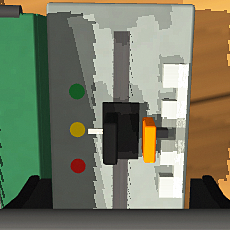

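The selector sits at LOAD (yellow dot at (78,129)) with the tab out. Next is the bar.

Emit:
move_arm:
  series:
    - [-90,177,0,72]
    - [-90,177,0,72]
    - [-90,177,0,72]
    - [-90,177,0,72]
    - [-90,177,0,72]
    - [-90,177,0,72]
    - [-90,177,0,72]
    - [-90,177,0,72]
    - [-90,177,0,72]
    - [-90,177,0,72]
  fingers: 36
  newtons: 15

```text
time_s: 5.75
tool_pos: [0.4311, 0.2382, 0.1789]
tool_rot: [[0.499, 0.867, -0.004], [0.867, -0.499, -0.001], [-0.003, -0.003, -1.0]]
force: [-0.3, 0.6, 1.1]
grip_width: 0.413
grip_force: 0.0
```

Emit:
move_arm:
  series:
    - [0,0,0,6]
    - [0,0,0,13]
    - [0,0,0,17.5]
    - [0,0,0,17.5]
    - [0,0,0,17.5]

```text
time_s: 6.17
tool_pos: [0.4317, 0.2381, 0.1796]
tool_rot: [[0.224, 0.974, -0.003], [0.974, -0.224, -0.001], [-0.002, -0.003, -1.0]]
force: [0.1, 0.3, 0.0]
grip_width: 0.415
grip_force: 0.0
```

Run:
```python
from h import *
c=cap('wrist','w3.png');s=manip.sense();print(s['tool_pos'],np.array(s['tool_rot']).round(3).tolist())
z=np.load('pol.npz');print((z['R'].T@(np.array(s['tool_pos'])[:2]-z['t'])*1000).round(1))
P=cloud(c);l=(P[...,:2]-z['t'])@z['R']*1000
m=(P[...,2]>.06)&(P[...,2]<.09)&(l[...,0]<-110)&(l[...,0]>-150)&(abs(l[...,1]-55)<40)
print(m.sum(),np.percentile(l[m],[2,50,98],axis=0) if m.any() else'')
for a,b in((5,40),(70,105)):
    k=m&(l[...,1]>a)&(l[...,1]<b); print(a,np.percentile(l[k],[2,50,98],axis=0)[:,0] if k.any() else'', P[k][:,2].max() if k.any() else '')
```

```text
[0.43196371 0.23820253 0.18002401] [[0.225, 0.974, -0.003], [0.974, -0.225, -0.001], [-0.001, -0.002, -1.0]]
[-127.1   53.8]
1981 [[-131.38312846   16.83039613]
 [-125.66094723   57.64460171]
 [-119.70540484   93.59424434]]
5 [-131.34467847 -125.73617017 -120.61818927] 0.08081552059199398
70 [-131.12813246 -125.60569152 -119.62871588] 0.0808553546845106
```

View pics/w3.png

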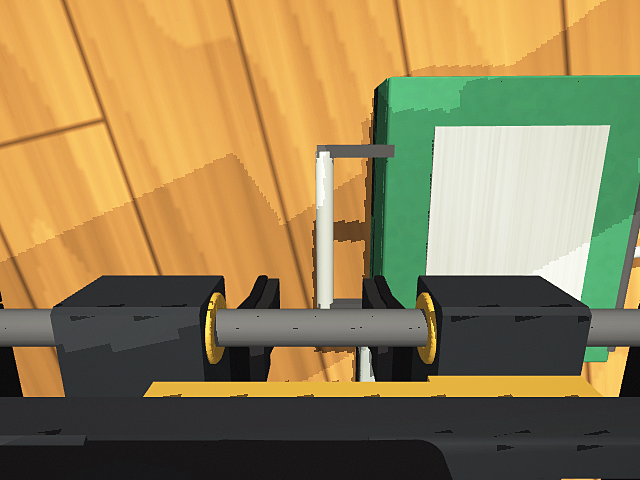

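The bar runs down the picture at column 325, between the fingers and well clear of the cover edge at column 375. I'll descend and grip.

Emit:
move_arm:
  series:
    - [1,0,-35,0]
    - [1,0,-70,0]
    - [1,0,-100,0]
    - [1,0,-118,0]
    - [1,0,-125,0]
    - [1,0,-125,0]

```text
time_s: 6.72
tool_pos: [0.4319, 0.2377, 0.0542]
tool_rot: [[0.223, 0.975, -0.005], [0.975, -0.223, -0.002], [-0.003, -0.004, -1.0]]
force: [-0.4, -0.7, -0.5]
grip_width: 0.413
grip_force: 0.0
```

Emit:
move_arm:
  series:
    - [0,0,0,0]
    - [0,0,0,0]
    - [0,0,0,0]
    - [0,0,0,0]
    - [0,0,0,0]
    - [0,0,0,0]
    - [0,0,0,0]
  fingers: 5

```text
time_s: 7.3
tool_pos: [0.4344, 0.2388, 0.0577]
tool_rot: [[0.222, 0.975, 0.001], [0.975, -0.222, 0.001], [0.001, 0.001, -1.0]]
force: [-2.1, 0.5, 6.4]
grip_width: 0.129
grip_force: 15.0
```

Run:
```python
import numpy as np
r=np.array([.9771,-.2130])
a=0;A=[]
while a<1.64:
    a+=min(.05,.025+.04*a) if a<1.4 else .03; A.append(a)
print(len(A))
b=None
for i in range(0,len(A),10):
    a0=A[i-1] if i else 0
    print(A[min(i+9,len(A)-1)],[[*(210*(np.cos(a0)-np.cos(x))*r).round(1).tolist(),round(float(210*(np.sin(x)-np.sin(a0))),1),0] for x in A[i:i+10]])
```

```text
41
0.3001526780739649 [[0.1, -0.0, 5.2, 0], [0.3, -0.1, 10.7, 0], [0.6, -0.1, 16.4, 0], [1.2, -0.3, 22.3, 0], [1.9, -0.4, 28.3, 0], [2.8, -0.6, 34.7, 0], [4.0, -0.9, 41.2, 0], [5.4, -1.2, 47.9, 0], [7.1, -1.6, 54.9, 0], [9.2, -2.0, 62.1, 0]]
0.7411353221115821 [[2.4, -0.5, 7.4, 0], [5.1, -1.1, 15.0, 0], [8.3, -1.8, 22.7, 0], [11.9, -2.6, 30.6, 0], [16.0, -3.5, 38.7, 0], [20.6, -4.5, 46.9, 0], [25.8, -5.6, 55.2, 0], [31.6, -6.9, 63.5, 0], [37.9, -8.3, 71.8, 0], [44.6, -9.7, 79.7, 0]]
1.2411353221115824 [[7.1, -1.6, 7.6, 0], [14.6, -3.2, 14.8, 0], [22.4, -4.9, 21.6, 0], [30.5, -6.7, 28.0, 0], [39.0, -8.5, 33.9, 0], [47.7, -10.4, 39.4, 0], [56.7, -12.4, 44.5, 0], [65.9, -14.4, 49.1, 0], [75.3, -16.4, 53.3, 0], [84.9, -18.5, 56.9, 0]]
1.6211353221115827 [[9.8, -2.1, 3.1, 0], [19.7, -4.3, 5.8, 0], [29.8, -6.5, 7.9, 0], [39.9, -8.7, 9.5, 0], [46.0, -10.0, 10.3, 0], [52.1, -11.4, 10.8, 0], [58.3, -12.7, 11.1, 0], [64.4, -14.0, 11.3, 0], [70.6, -15.4, 11.3, 0], [76.7, -16.7, 11.0, 0]]
1.6511353221115828 [[6.1, -1.3, -0.4, 0]]
```

Emit:
move_arm:
  series:
    - [0,0,5,0]
    - [0.3,0,11,0]
    - [0.6,0,16.5,0]
    - [1.2,-0.3,22.5,0]
    - [1.9,-0.4,28.5,0]
    - [2.8,-0.6,35,0]
    - [4,-0.9,41,0]
    - [5.5,-1.2,48,0]
    - [7,-1.6,55,0]
    - [9,-2,62,0]

```text
time_s: 8.13
tool_pos: [0.4427, 0.2368, 0.119]
tool_rot: [[0.222, 0.975, -0.0], [0.975, -0.222, 0.001], [0.001, -0.001, -1.0]]
force: [3.0, 4.7, -4.8]
grip_width: 0.132
grip_force: 15.0
```

Emit:
move_arm:
  series:
    - [2.5,-0.5,7.5,0]
    - [5,-1,15,0]
    - [8.5,-2,22.5,0]
    - [12,-2.5,30.5,0]
    - [16,-3.5,38.5,0]
    - [20.5,-4.5,47,0]
    - [26,-5.5,55,0]
    - [31.5,-7,63.5,0]
    - [38,-8.5,72,0]
    - [44.5,-9.5,79.5,0]

```text
time_s: 8.97
tool_pos: [0.4838, 0.2277, 0.1985]
tool_rot: [[0.221, 0.975, -0.009], [0.975, -0.221, 0.001], [-0.001, -0.009, -1.0]]
force: [-12.9, 3.4, 4.6]
grip_width: 0.129
grip_force: 15.0
```

Emit:
move_arm:
  series:
    - [7,-1.5,7.5,0]
    - [14.5,-3,15,0]
    - [22.5,-5,21.5,0]
    - [30.5,-6.5,28,0]
    - [39,-8.5,34,0]
    - [47.5,-10.5,39.5,0]
    - [56.5,-12.5,44.5,0]
    - [66,-14.5,49,0]
    - [75.5,-16.5,53.5,0]
    - [85,-18.5,57,0]

```text
time_s: 9.8
tool_pos: [0.5713, 0.2083, 0.2584]
tool_rot: [[0.221, 0.975, -0.002], [0.975, -0.221, -0.0], [-0.001, -0.002, -1.0]]
force: [-9.2, -0.1, 12.0]
grip_width: 0.128
grip_force: 15.0
```

Emit:
move_arm:
  series:
    - [10,-2,3,0]
    - [20,-4.5,6,0]
    - [30,-6.5,8,0]
    - [40,-8.5,9.5,0]
    - [46,-10,10.5,0]
    - [52,-11.5,11,0]
    - [58.5,-12.5,11,0]
    - [64.5,-14,11,0]
    - [70.5,-15.5,11,0]
    - [77,-17,11,0]

```text
time_s: 10.63
tool_pos: [0.6489, 0.191, 0.268]
tool_rot: [[0.222, 0.975, -0.001], [0.975, -0.222, -0.001], [-0.001, -0.001, -1.0]]
force: [-3.4, -0.2, 4.3]
grip_width: 0.132
grip_force: 15.0
```

Emit:
move_arm:
  series:
    - [0,0,0,0]
    - [0,0,0,0]
    - [0,0,0,0]
    - [0,0,0,0]
    - [0,0,20,0]
    - [0,0,45,0]
    - [0,0,65,0]
    - [0,0,65,0]
  fingers: 36

```text
time_s: 11.3
tool_pos: [0.6509, 0.1918, 0.3368]
tool_rot: [[0.222, 0.975, 0.008], [0.975, -0.222, 0.001], [0.003, 0.007, -1.0]]
force: [0.0, -0.6, -0.1]
grip_width: 0.41
grip_force: 0.0
```

Emit:
move_arm:
  series:
    - [-150,-340,0,-68]
    - [-150,-340,0,-68]
    - [-150,-340,0,-68]
    - [-150,-340,0,-68]
    - [-150,-340,0,-68]
    - [-150,-340,0,-68]
    - [-150,-340,0,-68]
    - [-150,-340,0,-68]
    - [-150,-340,0,-68]
    - [-150,-340,0,-68]
  fingers: 65
  newtons: 30

```text
time_s: 12.13
tool_pos: [0.4964, -0.1542, 0.3302]
tool_rot: [[0.989, 0.147, -0.002], [0.147, -0.989, -0.003], [-0.003, 0.002, -1.0]]
force: [0.9, -1.4, 0.7]
grip_width: 0.748
grip_force: 0.0
```

```bash
cat > wh.py <<'E'
from h import *
import sys
c=cap('top',sys.argv[1]);P=cloud(c);s=manip.sense();tp=np.array(s['tool_pos']);R=np.array(s['tool_rot'])
z=np.load('pol.npz');inv=lambda p:(z['R'].T@(np.array(p)[:2]-z['t'])*1000-[0,55]).round(0)
print('tool',tp.round(4),'yaw',np.degrees(np.arctan2(R[1,0],R[0,0])).round(1),'tray',inv(tp),s['grip_width'].__round__(3),s['time_s'])
h=cv2.cvtColor(c['image'],cv2.COLOR_RGB2HSV)
m=((P[...,2]>.012)&(P[...,2]<.06)&(P[...,0]>.3)).astype(np.uint8)
n,l,st,ce=cv2.connectedComponentsWithStats(m)
for i in range(1,n):
    if 120<st[i,4]<450:
        k=l==i; zz=np.median(P[k][:,2])+.001; p=px(c,*ce[i],zz); print(p.round(3),st[i,4],'tray',inv(p),'hsv',np.median(h[k],0),'d mm',((p-tp)*1000).round(0)[:2])
m=(P[...,2]>.1)&(P[...,0]>.5)&(P[...,1]>.08)
if m.any():
    q=P[m]; l=(q[:,:2]-z['t'])@z['R']*1000; print('cover x',np.percentile(l[:,0],[2,50,98]),'z',q[:,2].max())
E
python3 wh.py t2.png
```

```text
tool [ 0.4976 -0.1516  0.3302] yaw 8.4 tray [  20. -368.] 0.744 12.1833
[ 0.816 -0.237  0.016] 184 tray [ 349. -384.] hsv [90. 13. 40.] d mm [318. -85.]
[ 0.741 -0.085  0.037] 292 tray [ 244. -251.] hsv [107. 146.  60.] d mm [243.  66.]
[0.685 0.585 0.038] 218 tray [ 47. 392.] hsv [  1. 193. 119.] d mm [188. 737.]
[ 0.676 -0.075  0.036] 236 tray [ 178. -255.] hsv [108. 136.  78.] d mm [179.  77.]
[ 0.644 -0.641  0.034] 293 tray [ 267. -815.] hsv [ 12. 140.  96.] d mm [ 146. -489.]
[ 0.501 -0.304  0.02 ] 222 tray [  56. -517.] hsv [ 18.  139.  216.5] d mm [   4. -153.]
[ 0.412 -0.202  0.03 ] 401 tray [ -53. -435.] hsv [ 18.  45. 210.] d mm [-86. -50.]
[ 0.419 -0.317  0.02 ] 206 tray [ -22. -547.] hsv [ 18. 138. 214.] d mm [ -79. -166.]
cover x [ 84.09369995 202.96143348 313.0045937 ] z 0.29279148448963555
```

View pics/t2.png

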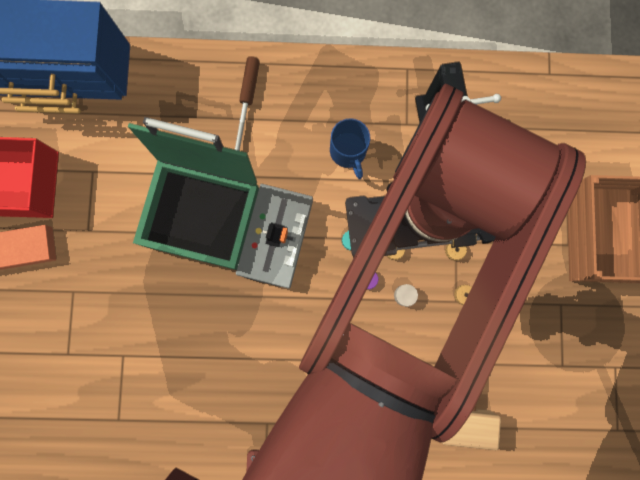

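The top view shows the cover standing open at (190,140), an empty tray at (200,215), and the selector at yellow. I'll hover over brass wheel B.

Create ww.py:
```python
from h import *
import sys
c=cap('wrist','ww%s.png'%sys.argv[1]);P=cloud(c);s=manip.sense();tp=np.array(s['tool_pos']);R=np.array(s['tool_rot'])
print('tool',tp.round(4),'yaw',np.degrees(np.arctan2(R[1,0],R[0,0])).round(1),'open',round(87*s['grip_width'],1),s['time_s'])
z=np.load('pol.npz');inv=lambda p:(z['R'].T@(np.array(p)[:2]-z['t'])*1000-[0,55]).round(0)
h=cv2.cvtColor(c['image'],cv2.COLOR_RGB2HSV)
z0=.012 if tp[1]<.05 else .042
m=((P[...,2]>z0)&(P[...,2]<z0+.014)).astype(np.uint8)
n,l,st,ce=cv2.connectedComponentsWithStats(m)
for i in range(1,n):
    if st[i,4]>400:
        k=l==i; p=P[k]; print(p.mean(0).round(3),'size',(np.ptp(p[:,:2],axis=0)*1000).round(0),st[i,:4],'tray',inv(p.mean(0)),'hsv',np.median(h[k],0),'d',((p.mean(0)-tp)*1000).round(0)[:2])
```

```text
(no output)
```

Emit:
move_arm:
  series:
    - [7,-27,-40,-7]
    - [7,-27,-80,-14]
    - [7,-27,-120,-20]
    - [7,-27,-150,-20]
    - [7,-27,-170,-20]
    - [7,-27,-170,-20]
    - [7,-27,-170,-20]

```text
time_s: 12.77
tool_pos: [0.5056, -0.1743, 0.1597]
tool_rot: [[0.983, -0.186, -0.003], [-0.186, -0.983, 0.002], [-0.003, -0.001, -1.0]]
force: [0.1, 0.3, 0.8]
grip_width: 0.748
grip_force: 0.0
```

```bash
python3 ww.py 1
```

```text
tool [ 0.507  -0.1752  0.1618] yaw -10.7 open 64.9 12.8167
[ 0.67  -0.097  0.022] size [28. 16.] [149   0  34  39] tray [ 177. -278.] hsv [107. 184.  72.] d [163.  78.]
[ 0.597 -0.342  0.019] size [42. 42.] [503  25  62  65] tray [ 158. -533.] hsv [ 17.  18. 104.] d [  90. -167.]
[ 0.595 -0.174  0.019] size [41. 41.] [270  78  57  60] tray [ 120. -369.] hsv [ 22. 185. 239.] d [88.  1.]
[0.555 0.001 0.019] size [107.  24.] [ 57 139  43 137] tray [  44. -207.] hsv [47. 18. 72.] d [ 48. 176.]
[ 0.507 -0.304  0.019] size [41. 42.] [461 167  56  55] tray [  61. -515.] hsv [ 24. 183. 248.] d [  -0. -129.]
[ 0.521 -0.092  0.019] size [42. 41.] [187 201  55  52] tray [  30. -305.] hsv [ 88. 255. 236.] d [14. 83.]
[ 0.505 -0.179  0.019] size [41. 41.] [302 201  54  52] tray [  33. -394.] hsv [ 25. 180. 251.] d [-2. -4.]
[ 0.452 -0.128  0.018] size [23. 39.] [254 285  50  24] tray [ -29. -355.] hsv [143. 168. 222.] d [-54.  47.]
```

Emit:
move_arm:
  series:
    - [-2,-4,-40,0]
    - [-2,-4,-80,0]
    - [-2,-4,-115,0]
    - [-2,-4,-140,0]
    - [-2,-4,-152,0]
    - [-2,-4,-156,0]
    - [-2,-4,-156,0]

```text
time_s: 13.4
tool_pos: [0.5056, -0.18, 0.0062]
tool_rot: [[0.982, -0.187, 0.001], [-0.187, -0.982, -0.001], [0.001, 0.0, -1.0]]
force: [-0.0, -1.0, 0.1]
grip_width: 0.745
grip_force: 0.0
```

Emit:
move_arm:
  series:
    - [0,0,0,0]
    - [0,0,0,0]
    - [0,0,0,0]
    - [0,0,0,0]
    - [0,0,0,0]
    - [0,0,0,0]
  fingers: 25

```text
time_s: 13.9
tool_pos: [0.505, -0.18, 0.006]
tool_rot: [[0.982, -0.188, 0.001], [-0.188, -0.982, -0.001], [0.001, 0.0, -1.0]]
force: [-0.3, 0.0, 4.5]
grip_width: 0.45
grip_force: 30.0
```

Emit:
move_arm:
  series:
    - [0,0,20,0]
    - [0,0,55,0]
    - [0,0,95,0]
    - [0,0,135,0]
    - [0,0,150,0]
    - [0,0,150,0]

```text
time_s: 14.4
tool_pos: [0.5075, -0.1811, 0.1606]
tool_rot: [[0.982, -0.188, 0.008], [-0.188, -0.982, -0.004], [0.009, 0.003, -1.0]]
force: [0.2, -0.4, -1.3]
grip_width: 0.453
grip_force: 30.0
```

Emit:
move_arm:
  series:
    - [77,431,0,-1]
    - [77,431,0,-1]
    - [77,431,0,-1]
    - [77,431,0,-1]
    - [77,431,0,-1]
    - [77,431,0,-1]
    - [77,431,0,-1]
    - [77,431,0,-1]
    - [77,431,0,-1]
    - [77,431,0,-1]

```text
time_s: 15.23
tool_pos: [0.5763, 0.2324, 0.1526]
tool_rot: [[0.979, -0.205, -0.003], [-0.205, -0.979, -0.001], [-0.003, 0.002, -1.0]]
force: [0.8, -0.9, -2.0]
grip_width: 0.451
grip_force: 30.0
```

Emit:
move_arm:
  series:
    - [0,0,0,0]
    - [0,0,0,0]
    - [0,0,0,0]

```text
time_s: 15.48
tool_pos: [0.5763, 0.2303, 0.1528]
tool_rot: [[0.979, -0.204, -0.003], [-0.204, -0.979, -0.001], [-0.003, 0.002, -1.0]]
force: [-0.0, -0.1, -1.0]
grip_width: 0.449
grip_force: 30.0
```

Emit:
move_arm:
  series:
    - [7,19,0,0]
    - [7,19,0,0]
    - [7,19,-35,0]
    - [7,19,-65,0]
    - [7,19,-90,0]
    - [7,19,-106,0]
    - [7,19,-113,0]
    - [7,19,-114,0]
    - [7,19,-114,0]

```text
time_s: 16.23
tool_pos: [0.5848, 0.2486, 0.0412]
tool_rot: [[0.978, -0.206, -0.0], [-0.206, -0.978, -0.0], [-0.0, 0.0, -1.0]]
force: [-1.1, -0.2, -0.7]
grip_width: 0.448
grip_force: 30.0
```

Emit:
move_arm:
  series:
    - [0,0,0,0]
    - [0,0,0,0]
    - [0,0,0,0]
    - [0,0,0,0]
  fingers: 47

```text
time_s: 16.57
tool_pos: [0.5856, 0.2499, 0.0425]
tool_rot: [[0.979, -0.205, 0.002], [-0.205, -0.979, 0.001], [0.002, -0.001, -1.0]]
force: [-0.7, -0.1, -1.0]
grip_width: 0.535
grip_force: 0.0
```

Emit:
move_arm:
  series:
    - [0,0,15,0]
    - [0,0,45,0]
    - [0,0,85,0]
    - [0,0,120,0]
    - [0,0,120,0]
    - [0,0,120,0]

```text
time_s: 17.07
tool_pos: [0.5871, 0.2505, 0.1655]
tool_rot: [[0.979, -0.205, 0.008], [-0.205, -0.979, 0.002], [0.007, -0.004, -1.0]]
force: [-0.0, -0.6, 0.7]
grip_width: 0.54
grip_force: 0.0
```

```bash
python3 ww.py 2
```

```text
tool [0.5855 0.2499 0.1627] yaw -11.8 open 47.1 17.1167
[0.571 0.122 0.049] size [77. 18.] [492 169  24 107] tray [ 33. -85.] hsv [ 70. 131.  73.] d [ -15. -127.]
[0.586 0.25  0.049] size [41. 41.] [295 209  57  57] tray [21. 43.] hsv [ 22. 183. 244.] d [0. 0.]
[0.534 0.068 0.047] size [31. 44.] [553 237  60  48] tray [   9. -146.] hsv [60. 20. 19.] d [ -51. -182.]
[0.494 0.271 0.049] size [30. 96.] [258 347 129  15] tray [-73.  44.] hsv [ 71. 134.  80.] d [-91.  21.]
```

Emit:
move_arm:
  series:
    - [8,-370,0,0]
    - [8,-370,0,0]
    - [8,-370,0,0]
    - [8,-370,0,0]
    - [8,-370,0,0]
    - [8,-370,0,0]
    - [8,-370,0,0]
    - [8,-370,0,0]
    - [8,-370,0,0]
    - [8,-370,0,0]
  fingers: 65

```text
time_s: 17.95
tool_pos: [0.5913, -0.1267, 0.1591]
tool_rot: [[0.978, -0.21, -0.003], [-0.21, -0.978, -0.002], [-0.002, 0.003, -1.0]]
force: [-0.7, 0.3, -0.5]
grip_width: 0.741
grip_force: 0.0
```

Emit:
move_arm:
  series:
    - [0,-35,0,0]
    - [0,-54,0,0]
    - [0,-54,0,0]
    - [0,-54,0,0]

```text
time_s: 18.28
tool_pos: [0.5916, -0.1745, 0.1591]
tool_rot: [[0.978, -0.207, -0.003], [-0.207, -0.978, 0.002], [-0.003, -0.001, -1.0]]
force: [-0.4, -0.3, -0.8]
grip_width: 0.751
grip_force: 0.0
```

```bash
python3 ww.py 3
```

```text
tool [ 0.5918 -0.1735  0.1594] yaw -11.9 open 65.2 18.3333
[ 0.708 -0.275  0.013] size [53. 77.] [367   0 118  78] tray [ 252. -444.] hsv [90. 20. 49.] d [ 116. -101.]
[ 0.726 -0.055  0.019] size [66. 50.] [ 99  33  59 107] tray [ 223. -226.] hsv [107. 177.  70.] d [134. 118.]
[ 0.685 -0.105  0.021] size [86. 38.] [176  41  38 127] tray [ 193. -282.] hsv [107. 181.  76.] d [93. 69.]
[ 0.598 -0.342  0.019] size [41. 42.] [510 146  59  55] tray [ 159. -533.] hsv [ 15.  20. 115.] d [   6. -169.]
[ 0.596 -0.174  0.019] size [41. 41.] [293 195  54  53] tray [ 121. -369.] hsv [ 26. 175. 253.] d [ 4. -0.]
[0.609 0.024 0.019] size [39. 92.] [  0 251 122  25] tray [  91. -173.] hsv [47. 19. 79.] d [ 17. 197.]
```

Emit:
move_arm:
  series:
    - [4,0,-30,7]
    - [4,0,-60,14]
    - [4,0,-90,20]
    - [4,0,-120,20]
    - [4,0,-140,20]
    - [4,0,-150,20]
    - [4,0,-154,20]
    - [4,0,-154,20]

```text
time_s: 19.0
tool_pos: [0.5963, -0.1732, 0.0063]
tool_rot: [[0.99, 0.143, -0.001], [0.143, -0.99, 0.001], [-0.001, -0.001, -1.0]]
force: [-0.9, -0.3, -0.1]
grip_width: 0.743
grip_force: 0.0
```

Emit:
move_arm:
  series:
    - [0,0,0,0]
    - [0,0,0,0]
    - [0,0,0,0]
    - [0,0,0,0]
    - [0,0,0,0]
    - [0,0,0,0]
  fingers: 25

```text
time_s: 19.5
tool_pos: [0.5973, -0.1747, 0.008]
tool_rot: [[0.99, 0.142, 0.001], [0.142, -0.99, -0.001], [0.001, 0.001, -1.0]]
force: [-1.0, 1.2, 4.1]
grip_width: 0.445
grip_force: 30.0
```

Emit:
move_arm:
  series:
    - [0,0,20,0]
    - [0,0,55,0]
    - [0,0,95,0]
    - [0,0,135,0]
    - [0,0,150,0]
    - [0,0,150,0]

```text
time_s: 20.0
tool_pos: [0.5999, -0.1759, 0.1634]
tool_rot: [[0.99, 0.142, 0.009], [0.142, -0.99, -0.004], [0.009, 0.005, -1.0]]
force: [0.9, -0.7, 0.2]
grip_width: 0.445
grip_force: 30.0
```

Emit:
move_arm:
  series:
    - [-31,341,0,-20]
    - [-31,341,0,-20]
    - [-31,341,0,-20]
    - [-31,341,0,-20]
    - [-31,341,0,-20]
    - [-31,341,0,-20]
    - [-31,341,0,-20]
    - [-31,341,0,-20]
    - [-31,341,0,-20]
    - [-31,341,0,-20]

```text
time_s: 20.83
tool_pos: [0.5637, 0.1698, 0.1549]
tool_rot: [[0.98, -0.201, -0.003], [-0.201, -0.98, 0.0], [-0.003, 0.0, -1.0]]
force: [0.2, -0.1, -1.5]
grip_width: 0.455
grip_force: 30.0
```

```bash
python3 ww.py 4
```

```text
tool [0.5642 0.1677 0.1551] yaw -11.6 open 39.2 20.8833
[0.606 0.295 0.049] size [85. 20.] [117 153  24 123] tray [31. 91.] hsv [ 71. 129.  95.] d [ 42. 127.]
[0.57  0.123 0.049] size [81. 18.] [383 158  11 118] tray [ 32. -85.] hsv [ 71. 130. 182.] d [  6. -45.]
[0.541 0.019 0.049] size [63. 27.] [523 190  42  88] tray [  26. -192.] hsv [ 33.  18. 224.] d [ -23. -149.]
[0.586 0.249 0.049] size [41. 42.] [172 201  62  59] tray [21. 42.] hsv [ 26. 171. 253.] d [21. 81.]
[0.535 0.066 0.047] size [32. 43.] [444 231  60  45] tray [  10. -148.] hsv [30. 20. 26.] d [ -30. -102.]
[0.476 0.188 0.05 ] size [19. 80.] [266 349 110  12] tray [-74. -41.] hsv [ 71. 132.  96.] d [-89.  21.]
```

Emit:
move_arm:
  series:
    - [1,2,-35,0]
    - [1,2,-65,0]
    - [1,2,-90,0]
    - [1,2,-106,0]
    - [1,2,-113,0]
    - [1,2,-115,0]
    - [1,2,-115,0]

```text
time_s: 21.47
tool_pos: [0.5667, 0.1674, 0.0416]
tool_rot: [[0.978, -0.206, -0.001], [-0.206, -0.978, -0.0], [-0.001, 0.001, -1.0]]
force: [0.3, 0.6, -1.3]
grip_width: 0.448
grip_force: 30.0
```

Emit:
move_arm:
  series:
    - [0,0,0,0]
    - [0,0,0,0]
    - [0,0,0,0]
    - [0,0,0,0]
  fingers: 47

```text
time_s: 21.8
tool_pos: [0.5677, 0.1688, 0.0434]
tool_rot: [[0.979, -0.205, 0.002], [-0.205, -0.979, 0.0], [0.002, -0.001, -1.0]]
force: [0.1, 0.9, 0.0]
grip_width: 0.532
grip_force: 0.0
```

Emit:
move_arm:
  series:
    - [0,0,15,0]
    - [0,0,45,0]
    - [0,0,85,0]
    - [0,0,120,0]
    - [0,0,120,0]
    - [0,0,120,0]

```text
time_s: 22.3
tool_pos: [0.5692, 0.1691, 0.1663]
tool_rot: [[0.979, -0.205, 0.008], [-0.205, -0.979, 0.001], [0.007, -0.003, -1.0]]
force: [0.7, 0.7, -1.1]
grip_width: 0.541
grip_force: 0.0
```

Emit:
move_arm:
  series:
    - [-58,-370,0,0]
    - [-58,-370,0,0]
    - [-58,-370,0,0]
    - [-58,-370,0,0]
    - [-58,-370,0,0]
    - [-58,-370,0,0]
    - [-58,-370,0,0]
    - [-58,-370,0,0]
    - [-58,-370,0,0]
    - [-58,-370,0,0]
  fingers: 65

```text
time_s: 23.13
tool_pos: [0.5067, -0.2079, 0.1611]
tool_rot: [[0.978, -0.211, -0.002], [-0.211, -0.978, -0.003], [-0.001, 0.003, -1.0]]
force: [0.2, -0.8, 0.3]
grip_width: 0.744
grip_force: 0.0
```

Emit:
move_arm:
  series:
    - [0,-35,0,0]
    - [0,-70,0,0]
    - [0,-102,0,0]
    - [0,-102,0,0]
    - [0,-102,0,0]

```text
time_s: 23.55
tool_pos: [0.5079, -0.304, 0.1606]
tool_rot: [[0.978, -0.208, -0.002], [-0.207, -0.978, 0.002], [-0.002, -0.001, -1.0]]
force: [0.1, 0.7, -1.2]
grip_width: 0.747
grip_force: 0.0
```

```bash
python3 ww.py 5; python3 wh.py t5.png
```

```text
tool [ 0.508  -0.3028  0.1606] yaw -11.9 open 64.8 23.6
[ 0.543 -0.544  0.017] size [170.   4.] [626   0  14 237] tray [ 147. -742.] hsv [ 13. 187. 169.] d [  35. -241.]
[ 0.597 -0.344  0.019] size [42. 41.] [322  66  57  61] tray [ 158. -535.] hsv [17. 15. 90.] d [ 89. -41.]
[ 0.507 -0.305  0.019] size [41. 41.] [298 201  53  53] tray [  62. -516.] hsv [ 24. 182. 249.] d [-1. -3.]
[ 0.525 -0.094  0.018] size [34. 42.] [ 34 239  55  37] tray [  35. -306.] hsv [ 88. 252. 230.] d [ 17. 208.]
tool [ 0.5082 -0.3021  0.1608] yaw -11.8 tray [  62. -513.] 0.747 23.65
[ 0.741 -0.085  0.038] 288 tray [ 244. -251.] hsv [107. 149.  68.] d mm [233. 217.]
[0.686 0.585 0.038] 219 tray [ 47. 392.] hsv [  1. 194. 112.] d mm [177. 888.]
[ 0.676 -0.074  0.036] 238 tray [ 178. -255.] hsv [108.  135.5  70. ] d mm [168. 228.]
[ 0.644 -0.657  0.033] 203 tray [ 270. -830.] hsv [ 12. 141.  90.] d mm [ 136. -355.]
[ 0.521 -0.091  0.02 ] 313 tray [  30. -304.] hsv [ 85. 126. 182.] d mm [ 13. 211.]
[ 0.442 -0.126  0.02 ] 320 tray [ -39. -355.] hsv [144. 120. 157.] d mm [-66. 176.]
[ 0.412 -0.202  0.03 ] 396 tray [ -53. -435.] hsv [ 18.   45.  199.5] d mm [-96. 100.]
cover x [ 87.00313818 197.89789216 312.45777239] z 0.2908945367580462
```

Emit:
move_arm:
  series:
    - [-1,-3,-40,0]
    - [-1,-3,-80,0]
    - [-1,-3,-115,0]
    - [-1,-3,-140,0]
    - [-1,-3,-151,0]
    - [-1,-3,-155,0]
    - [-1,-3,-155,0]

```text
time_s: 24.23
tool_pos: [0.5077, -0.3053, 0.0068]
tool_rot: [[0.979, -0.204, -0.001], [-0.204, -0.979, 0.001], [-0.001, -0.001, -1.0]]
force: [-0.2, 0.2, 0.6]
grip_width: 0.744
grip_force: 0.0
```

Emit:
move_arm:
  series:
    - [0,0,0,0]
    - [0,0,0,0]
    - [0,0,0,0]
    - [0,0,0,0]
    - [0,0,0,0]
    - [0,0,0,0]
  fingers: 25

```text
time_s: 24.73
tool_pos: [0.5083, -0.307, 0.0081]
tool_rot: [[0.979, -0.205, 0.001], [-0.205, -0.979, -0.001], [0.002, 0.001, -1.0]]
force: [-0.2, 0.9, 4.6]
grip_width: 0.447
grip_force: 30.0
```

Emit:
move_arm:
  series:
    - [0,0,20,0]
    - [0,0,55,0]
    - [0,0,95,0]
    - [0,0,135,0]
    - [0,0,150,0]
    - [0,0,150,0]

```text
time_s: 25.23
tool_pos: [0.5104, -0.3086, 0.163]
tool_rot: [[0.979, -0.205, 0.008], [-0.205, -0.979, -0.006], [0.009, 0.004, -1.0]]
force: [1.1, -0.9, -1.5]
grip_width: 0.452
grip_force: 30.0
```

Emit:
move_arm:
  series:
    - [15,370,0,0]
    - [15,370,0,0]
    - [15,370,0,0]
    - [15,370,0,0]
    - [15,370,0,0]
    - [15,370,0,0]
    - [15,370,0,0]
    - [15,370,0,0]
    - [15,370,0,0]
    - [15,370,0,0]

```text
time_s: 26.07
tool_pos: [0.5208, 0.0698, 0.1548]
tool_rot: [[0.98, -0.2, -0.003], [-0.2, -0.98, 0.003], [-0.004, -0.002, -1.0]]
force: [-0.8, -0.0, -1.6]
grip_width: 0.448
grip_force: 30.0
```

Emit:
move_arm:
  series:
    - [8,40,0,0]
    - [8,80,0,0]
    - [8,120,0,0]
    - [8,160,0,0]
    - [8,190,0,0]
    - [8,197,0,0]
    - [8,197,0,0]
    - [8,197,0,0]

```text
time_s: 26.73
tool_pos: [0.5298, 0.2596, 0.1552]
tool_rot: [[0.979, -0.204, -0.003], [-0.204, -0.979, -0.002], [-0.002, 0.002, -1.0]]
force: [-0.2, -1.4, -2.5]
grip_width: 0.449
grip_force: 30.0
```

```bash
python3 ww.py 6
```

```text
tool [0.5301 0.259  0.1556] yaw -11.9 open 39.1 26.7833
[0.576 0.184 0.049] size [172. 204.] [240  66 290 223] tray [ 25. -24.] hsv [ 71. 129.  93.] d [ 46. -75.]
[0.585 0.25  0.049] size [41. 41.] [287 124  63  64] tray [20. 43.] hsv [ 26. 171. 253.] d [55. -9.]
[0.566 0.17  0.049] size [41. 42.] [411 127  64  64] tray [ 19. -39.] hsv [ 27. 167. 254.] d [ 36. -89.]
[0.527 0.071 0.047] size [49. 44.] [568 156  66  66] tray [   1. -145.] hsv [30. 13. 37.] d [  -3. -188.]
```

Both laid wheels are in place in the tray. Next I'll place the third and go on to D.

Emit:
move_arm:
  series:
    - [-1,1,-35,0]
    - [-1,1,-65,0]
    - [-1,1,-90,0]
    - [-1,1,-106,0]
    - [-1,1,-113,0]
    - [-1,1,-115,0]
    - [-1,1,-115,0]

```text
time_s: 27.37
tool_pos: [0.53, 0.2604, 0.0421]
tool_rot: [[0.978, -0.207, -0.0], [-0.207, -0.978, -0.0], [-0.0, 0.0, -1.0]]
force: [-0.0, 0.9, -1.0]
grip_width: 0.445
grip_force: 30.0
```

Emit:
move_arm:
  series:
    - [0,0,0,0]
    - [0,0,0,0]
    - [0,0,0,0]
    - [0,0,0,0]
  fingers: 47

```text
time_s: 27.7
tool_pos: [0.5306, 0.2619, 0.0434]
tool_rot: [[0.979, -0.205, 0.002], [-0.205, -0.979, 0.001], [0.002, -0.001, -1.0]]
force: [0.1, 0.2, -0.6]
grip_width: 0.534
grip_force: 0.0
```

Emit:
move_arm:
  series:
    - [0,0,15,0]
    - [0,0,45,0]
    - [0,0,85,0]
    - [0,0,120,0]
    - [0,0,120,0]
    - [0,0,120,0]

```text
time_s: 28.2
tool_pos: [0.5321, 0.2626, 0.1662]
tool_rot: [[0.979, -0.205, 0.007], [-0.205, -0.979, 0.002], [0.007, -0.004, -1.0]]
force: [0.1, 0.6, -0.9]
grip_width: 0.543
grip_force: 0.0
```

Emit:
move_arm:
  series:
    - [-60,-370,0,0]
    - [-60,-370,0,0]
    - [-60,-370,0,0]
    - [-60,-370,0,0]
    - [-60,-370,0,0]
    - [-60,-370,0,0]
    - [-60,-370,0,0]
    - [-60,-370,0,0]
    - [-60,-370,0,0]
    - [-60,-370,0,0]
  fingers: 65

```text
time_s: 29.03
tool_pos: [0.4678, -0.1147, 0.1611]
tool_rot: [[0.977, -0.211, -0.002], [-0.211, -0.977, -0.003], [-0.001, 0.003, -1.0]]
force: [-0.2, 0.2, 0.5]
grip_width: 0.749
grip_force: 0.0
```

Emit:
move_arm:
  series:
    - [-50,-210,0,6]
    - [-50,-210,0,12]
    - [-50,-210,0,12]
    - [-50,-210,0,12]
    - [-50,-210,0,12]
    - [-50,-210,0,12]
    - [-50,-210,0,12]
    - [-50,-210,0,12]

```text
time_s: 29.7
tool_pos: [0.4192, -0.3176, 0.1608]
tool_rot: [[1.0, 0.001, -0.001], [0.001, -1.0, 0.002], [-0.001, -0.002, -1.0]]
force: [0.3, -0.4, 0.3]
grip_width: 0.751
grip_force: 0.0
```

```bash
python3 ww.py 7
```

```text
tool [ 0.4195 -0.3169  0.161 ] yaw 0.2 open 65.3 29.75
[ 0.487 -0.544  0.018] size [96.  4.] [615  52  25 138] tray [  93. -754.] hsv [ 13. 186. 179.] d [  67. -227.]
[ 0.519 -0.099  0.018] size [41. 30.] [ 0 58 41 61] tray [  30. -312.] hsv [ 87. 231. 201.] d [100. 218.]
[ 0.442 -0.128  0.018] size [41. 42.] [ 47 170  58  54] tray [ -39. -357.] hsv [143. 171. 213.] d [ 23. 189.]
[ 0.416 -0.324  0.019] size [41. 41.] [304 205  53  52] tray [ -23. -553.] hsv [ 24. 181. 250.] d [-3. -7.]
```

Emit:
move_arm:
  series:
    - [-3,-7,-40,0]
    - [-3,-7,-80,0]
    - [-3,-7,-115,0]
    - [-3,-7,-140,0]
    - [-3,-7,-151,0]
    - [-3,-7,-155,0]
    - [-3,-7,-155,0]

```text
time_s: 30.33
tool_pos: [0.417, -0.3241, 0.0068]
tool_rot: [[1.0, 0.005, -0.001], [0.005, -1.0, 0.001], [-0.001, -0.001, -1.0]]
force: [-0.6, -0.2, 0.3]
grip_width: 0.742
grip_force: 0.0
```

Emit:
move_arm:
  series:
    - [0,0,0,0]
    - [0,0,0,0]
    - [0,0,0,0]
    - [0,0,0,0]
    - [0,0,0,0]
    - [0,0,0,0]
  fingers: 25

```text
time_s: 30.83
tool_pos: [0.4171, -0.3259, 0.008]
tool_rot: [[1.0, 0.003, 0.001], [0.003, -1.0, -0.001], [0.001, 0.001, -1.0]]
force: [-0.9, 1.4, 5.9]
grip_width: 0.448
grip_force: 30.0
```

Emit:
move_arm:
  series:
    - [0,0,20,0]
    - [0,0,55,0]
    - [0,0,95,0]
    - [0,0,135,0]
    - [0,0,150,0]
    - [0,0,150,0]

```text
time_s: 31.33
tool_pos: [0.419, -0.3279, 0.1624]
tool_rot: [[1.0, 0.003, 0.007], [0.003, -1.0, -0.007], [0.007, 0.007, -1.0]]
force: [0.9, -1.6, -1.5]
grip_width: 0.45
grip_force: 30.0
```

Emit:
move_arm:
  series:
    - [70,365,0,-12]
    - [70,365,0,-12]
    - [70,365,0,-12]
    - [70,365,0,-12]
    - [70,365,0,-12]
    - [70,365,0,-12]
    - [70,365,0,-12]
    - [70,365,0,-12]
    - [70,365,0,-12]
    - [70,365,0,-12]

```text
time_s: 32.17
tool_pos: [0.4857, 0.0461, 0.155]
tool_rot: [[0.98, -0.199, -0.003], [-0.199, -0.98, 0.003], [-0.003, -0.003, -1.0]]
force: [-0.2, -0.6, -1.7]
grip_width: 0.444
grip_force: 30.0
```

Emit:
move_arm:
  series:
    - [26,140,0,0]
    - [26,140,0,0]
    - [26,140,0,0]
    - [26,140,0,0]
    - [26,140,0,0]
    - [26,140,0,0]

```text
time_s: 32.67
tool_pos: [0.5113, 0.1798, 0.1547]
tool_rot: [[0.979, -0.203, -0.004], [-0.203, -0.979, -0.001], [-0.003, 0.002, -1.0]]
force: [0.1, 0.0, -2.2]
grip_width: 0.453
grip_force: 30.0
```

```bash
python3 ww.py 8
```

```text
tool [0.5114 0.1789 0.155 ] yaw -11.8 open 39.0 32.7167
[0.589 0.242 0.049] size [172. 203.] [104  62 292 214] tray [25. 36.] hsv [ 71. 128.  89.] d [77. 63.]
[0.518 0.024 0.049] size [106.  40.] [519 107  57 157] tray [   2. -192.] hsv [ 32.   9. 244.] d [   6. -155.]
[0.585 0.249 0.049] size [41. 41.] [163 120  65  65] tray [20. 42.] hsv [ 25. 173. 252.] d [73. 70.]
[0.566 0.169 0.049] size [41. 41.] [289 123  63  65] tray [ 19. -40.] hsv [ 26. 172. 252.] d [ 55. -10.]
[0.529 0.069 0.047] size [47. 43.] [449 153  63  67] tray [   4. -145.] hsv [30.  14.5 39. ] d [  18. -109.]
[0.53  0.261 0.049] size [42. 42.] [171 206  61  60] tray [-37.  42.] hsv [ 28. 162. 255.] d [18. 82.]
```

Emit:
move_arm:
  series:
    - [0,1,-35,0]
    - [0,1,-65,0]
    - [0,1,-90,0]
    - [0,1,-106,0]
    - [0,1,-113,0]
    - [0,1,-115,0]
    - [0,1,-115,0]

```text
time_s: 33.3
tool_pos: [0.5126, 0.1796, 0.0419]
tool_rot: [[0.978, -0.206, -0.001], [-0.206, -0.978, -0.0], [-0.001, 0.0, -1.0]]
force: [0.0, 0.5, -1.6]
grip_width: 0.449
grip_force: 30.0
```

Emit:
move_arm:
  series:
    - [0,0,0,0]
    - [0,0,0,0]
    - [0,0,0,0]
    - [0,0,0,0]
  fingers: 47

```text
time_s: 33.63
tool_pos: [0.5137, 0.1808, 0.0434]
tool_rot: [[0.979, -0.205, 0.002], [-0.205, -0.979, 0.0], [0.002, -0.001, -1.0]]
force: [0.6, -0.3, -0.8]
grip_width: 0.532
grip_force: 0.0
```

Emit:
move_arm:
  series:
    - [0,0,15,0]
    - [0,0,45,0]
    - [0,0,85,0]
    - [0,0,120,0]
    - [-30,0,160,0]
    - [-60,0,200,0]
    - [-60,0,200,0]
    - [-60,0,200,0]

```text
time_s: 34.3
tool_pos: [0.4536, 0.1815, 0.2476]
tool_rot: [[0.979, -0.204, 0.009], [-0.204, -0.979, 0.002], [0.008, -0.004, -1.0]]
force: [1.8, 0.4, 0.2]
grip_width: 0.545
grip_force: 0.0
```

```bash
python3 ww.py 9
```

```text
tool [0.4536 0.1812 0.245 ] yaw -11.8 open 47.0 34.35
[0.584 0.24  0.049] size [181. 204.] [146   9 220 186] tray [21. 33.] hsv [ 71. 129.  81.] d [131.  59.]
[0.516 0.024 0.049] size [105.  40.] [468  45  38 128] tray [   0. -193.] hsv [ 30.   1. 255.] d [  62. -158.]
[0.584 0.249 0.049] size [41. 41.] [188  57  50  52] tray [19. 42.] hsv [ 25. 175. 251.] d [130.  68.]
[0.544 0.153 0.049] size [41. 41.] [310  82  48  51] tray [  0. -61.] hsv [ 26. 172. 253.] d [ 90. -28.]
[0.521 0.066 0.046] size [48. 42.] [410  84  48  54] tray [  -3. -151.] hsv [23. 17. 42.] d [  68. -115.]
[0.529 0.261 0.049] size [41. 41.] [193 127  48  48] tray [-37.  42.] hsv [ 28. 163. 255.] d [75. 80.]
[0.512 0.181 0.049] size [41. 41.] [286 127  47  48] tray [-37. -40.] hsv [ 25. 173. 252.] d [58.  0.]
```

View pics/ww9.png

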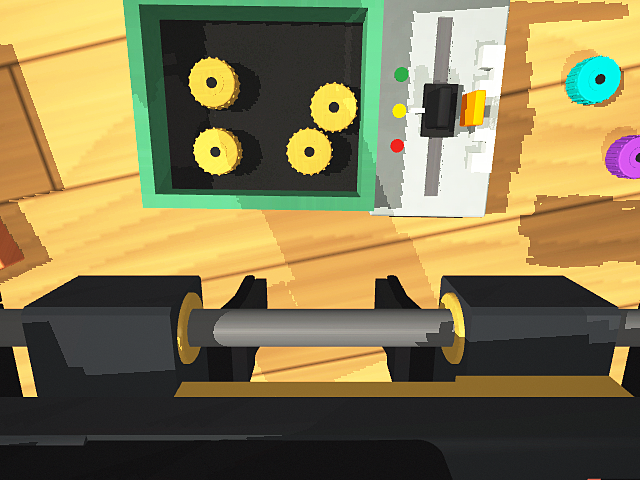

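One laid wheel was knocked to about tray (0,-61), pixel (333,107), but it is still well inside. All four are in the tray and the selector is still at LOAD, so I'll close the cover.

Emit:
move_arm:
  series:
    - [0,0,40,7]
    - [0,0,80,14]
    - [0,0,100,21]
    - [0,0,100,28]
    - [0,0,100,35]
    - [0,0,100,42]
    - [0,0,100,49]
    - [0,0,100,56]
    - [0,0,100,63]
    - [0,0,100,70]
  fingers: 40
  newtons: 15

```text
time_s: 35.18
tool_pos: [0.4529, 0.1804, 0.34]
tool_rot: [[0.522, 0.853, -0.003], [0.853, -0.522, -0.001], [-0.002, -0.002, -1.0]]
force: [0.0, -0.1, 0.3]
grip_width: 0.464
grip_force: 0.0
```

Emit:
move_arm:
  series:
    - [40,2,0,7]
    - [80,4,0,14]
    - [120,6,0,19.5]
    - [155,8,0,19.5]
    - [180,9,0,19.5]
    - [194,10,0,19.5]
    - [194,10,0,19.5]
    - [194,10,0,19.5]

```text
time_s: 35.85
tool_pos: [0.6468, 0.1902, 0.3389]
tool_rot: [[0.214, 0.977, -0.004], [0.977, -0.214, -0.001], [-0.002, -0.004, -1.0]]
force: [0.1, 0.2, 0.5]
grip_width: 0.461
grip_force: 0.0
```

Run:
```python
from h import *
s=manip.sense();R=np.array(s['tool_rot']);print(s['tool_pos'],np.degrees(np.arctan2(R[1,0],R[0,0])))
c=cap('top');P=cloud(c);z=np.load('pol.npz');l=(P[...,:2]-z['t'])@z['R']*1000
c=cap('wrist','w10.png');P=cloud(c);l=(P[...,:2]-z['t'])@z['R']*1000
m=(P[...,2]>.27)&(P[...,2]<.3)&(abs(l[...,1]-55)<60)&(l[...,0]>60)&(l[...,0]<140)
if m.any(): print(m.sum(),np.percentile(l[m],[2,50,98],axis=0),P[m][:,2].max())
print('tool pol',(z['R'].T@(np.array(s['tool_pos'])[:2]-z['t'])*1000).round(1))
```

```text
[0.64681415 0.19021401 0.33886991] 77.63622515070747
3427 [[105.55165011  25.98706089]
 [110.87950708  73.25526615]
 [116.94187353 113.85738399]] 0.28943600919204104
tool pol [93.  52.6]
```

View pics/w10.png

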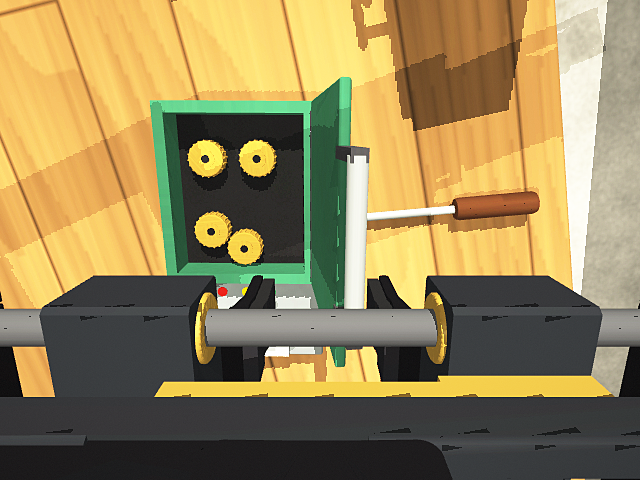

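The bar stands at polisher x = 111, so the cover is at its stop (1.695 rad). I'll shift 18 mm back, descend and grip.

Emit:
move_arm:
  series:
    - [17.5,-4,0,0]
    - [17.5,-4,0,0]
    - [17.5,-4,-30,0]
    - [17.5,-4,-55,0]
    - [17.5,-4,-70,0]
    - [17.5,-4,-75,0]
    - [17.5,-4,-75,0]

```text
time_s: 36.53
tool_pos: [0.6625, 0.1866, 0.2655]
tool_rot: [[0.213, 0.977, -0.003], [0.977, -0.213, -0.0], [-0.001, -0.003, -1.0]]
force: [-0.4, 0.0, 0.5]
grip_width: 0.459
grip_force: 0.0
```

Emit:
move_arm:
  series:
    - [0,0,0,0]
    - [0,0,0,0]
    - [0,0,0,0]
    - [0,0,0,0]
    - [0,0,0,0]
    - [0,0,0,0]
    - [0,0,0,0]
  fingers: 5

```text
time_s: 37.12
tool_pos: [0.6648, 0.1866, 0.268]
tool_rot: [[0.214, 0.977, 0.002], [0.977, -0.214, 0.0], [0.001, 0.002, -1.0]]
force: [1.2, 0.7, 3.0]
grip_width: 0.135
grip_force: 15.0
```

Run:
```python
import numpy as np
r=np.array([.9771,-.2130])
a=1.69;A=[]
while a>0.001:
    d=.05 if .35<a<1.6 else .025
    if a<.12:d=.02
    a=max(a-d,-.004);A.append(a)
print(len(A))
for i in range(0,len(A),10):
    a0=A[i-1] if i else 1.69
    print(round(A[min(i+9,len(A)-1)],3),[[*(210*(np.cos(a0)-np.cos(x))*r).round(1).tolist(),round(float(210*(np.sin(x)-np.sin(a0))),1),0] for x in A[i:i+10]])
```

```text
44
1.29 [[-5.1, 1.1, 0.6, 0], [-10.2, 2.2, 1.0, 0], [-15.3, 3.3, 1.3, 0], [-20.5, 4.5, 1.5, 0], [-30.7, 6.7, 1.4, 0], [-41.0, 8.9, 0.8, 0], [-51.2, 11.2, -0.3, 0], [-61.3, 13.4, -1.9, 0], [-71.3, 15.6, -4.1, 0], [-81.3, 17.7, -6.7, 0]]
0.79 [[-9.8, 2.1, -3.2, 0], [-19.4, 4.2, -6.8, 0], [-28.8, 6.3, -11.0, 0], [-38.0, 8.3, -15.6, 0], [-47.0, 10.2, -20.7, 0], [-55.7, 12.1, -26.2, 0], [-64.2, 14.0, -32.2, 0], [-72.3, 15.8, -38.6, 0], [-80.1, 17.5, -45.4, 0], [-87.6, 19.1, -52.6, 0]]
0.315 [[-7.1, 1.5, -7.6, 0], [-13.8, 3.0, -15.5, 0], [-20.2, 4.4, -23.8, 0], [-26.1, 5.7, -32.3, 0], [-31.6, 6.9, -41.2, 0], [-36.6, 8.0, -50.3, 0], [-41.2, 9.0, -59.7, 0], [-45.4, 9.9, -69.3, 0], [-49.0, 10.7, -79.1, 0], [-50.7, 11.0, -84.1, 0]]
0.075 [[-1.5, 0.3, -5.0, 0], [-2.9, 0.6, -10.1, 0], [-4.2, 0.9, -15.1, 0], [-5.4, 1.2, -20.3, 0], [-6.4, 1.4, -25.4, 0], [-7.3, 1.6, -30.6, 0], [-8.1, 1.8, -35.8, 0], [-8.7, 1.9, -41.0, 0], [-9.2, 2.0, -45.1, 0], [-9.5, 2.1, -49.3, 0]]
-0.004 [[-0.3, 0.1, -4.2, 0], [-0.5, 0.1, -8.4, 0], [-0.6, 0.1, -12.6, 0], [-0.6, 0.1, -16.6, 0]]
```

Emit:
move_arm:
  series:
    - [-5,1,0.5,0]
    - [-10,2,1,0]
    - [-15.5,3.5,1.5,0]
    - [-20.5,4.5,1.5,0]
    - [-30.5,6.5,1.5,0]
    - [-41,9,1,0]
    - [-51,11,0,0]
    - [-61.5,13.5,-2,0]
    - [-71.5,15.5,-4,0]
    - [-81.5,17.5,-6.5,0]

```text
time_s: 37.95
tool_pos: [0.5817, 0.2049, 0.2606]
tool_rot: [[0.213, 0.977, 0.0], [0.977, -0.213, 0.001], [0.001, 0.0, -1.0]]
force: [2.7, 3.8, 1.7]
grip_width: 0.129
grip_force: 15.0
```

Emit:
move_arm:
  series:
    - [-10,2,-3,0]
    - [-19.5,4,-7,0]
    - [-29,6.5,-11,0]
    - [-38,8.5,-15.5,0]
    - [-47,10,-20.5,0]
    - [-55.5,12,-26,0]
    - [-64,14,-32,0]
    - [-72.5,16,-38.5,0]
    - [-80,17.5,-45.5,0]
    - [-87.5,19,-52.5,0]

```text
time_s: 38.78
tool_pos: [0.4942, 0.2239, 0.2075]
tool_rot: [[0.213, 0.977, 0.0], [0.977, -0.213, 0.001], [0.001, -0.0, -1.0]]
force: [3.2, 5.3, 1.5]
grip_width: 0.126
grip_force: 15.0
```

Emit:
move_arm:
  series:
    - [-7,1.5,-7.5,0]
    - [-14,3,-15.5,0]
    - [-20,4.5,-24,0]
    - [-26,5.5,-32.5,0]
    - [-31.5,7,-41,0]
    - [-36.5,8,-50.5,0]
    - [-41,9,-59.5,0]
    - [-45.5,10,-69.5,0]
    - [-49,10.5,-79,0]
    - [-50.5,11,-84,0]

```text
time_s: 39.62
tool_pos: [0.4438, 0.2344, 0.1224]
tool_rot: [[0.214, 0.977, -0.001], [0.977, -0.214, 0.0], [0.0, -0.001, -1.0]]
force: [2.6, 4.3, 1.3]
grip_width: 0.132
grip_force: 15.0
```

Emit:
move_arm:
  series:
    - [-1.5,0.5,-5,0]
    - [-3,0.5,-10,0]
    - [-4,1,-15,0]
    - [-5.5,1,-20.5,0]
    - [-6.5,1.5,-25.5,0]
    - [-7.5,1.5,-30.5,0]
    - [-8,2,-36,0]
    - [-8.5,2,-41,0]
    - [-9,2,-45,0]
    - [-9.5,2,-49.5,0]

```text
time_s: 40.45
tool_pos: [0.4345, 0.2363, 0.0738]
tool_rot: [[0.214, 0.977, -0.001], [0.977, -0.214, 0.0], [0.0, -0.001, -1.0]]
force: [-0.7, 6.9, 1.9]
grip_width: 0.134
grip_force: 15.0
```

Emit:
move_arm:
  series:
    - [-0.5,0,-4,0]
    - [-0.5,0,-8.5,0]
    - [-0.5,0,-12.5,0]
    - [-0.5,0,-16.5,0]
    - [-0.5,0,-17.5,0]
    - [-0.5,0,-17.5,0]

```text
time_s: 40.95
tool_pos: [0.4338, 0.2365, 0.056]
tool_rot: [[0.214, 0.977, -0.002], [0.977, -0.214, 0.001], [0.0, -0.002, -1.0]]
force: [1.3, 7.7, -2.7]
grip_width: 0.132
grip_force: 15.0
```

Emit:
move_arm:
  series:
    - [0,0,-2,0]
    - [0,0,-4,0]
    - [0,0,-4,0]
    - [0,0,-4,0]

```text
time_s: 41.28
tool_pos: [0.4338, 0.2364, 0.0539]
tool_rot: [[0.213, 0.977, -0.002], [0.977, -0.213, 0.0], [-0.0, -0.002, -1.0]]
force: [-6.6, 3.7, 15.7]
grip_width: 0.135
grip_force: 15.1
```

Emit:
move_arm:
  series:
    - [0,0,0,0]
    - [0,0,0,0]
    - [0,0,0,0]
    - [0,0,0,0]
  fingers: 36

```text
time_s: 41.62
tool_pos: [0.4339, 0.2353, 0.0521]
tool_rot: [[0.214, 0.977, -0.002], [0.977, -0.214, -0.001], [-0.002, -0.001, -1.0]]
force: [0.4, -0.0, 0.2]
grip_width: 0.343
grip_force: 0.0
```

Emit:
move_arm:
  series:
    - [0,0,30,0]
    - [0,0,70,0]
    - [0,0,105,0]
    - [0,0,130,0]
    - [0,0,130,0]
    - [0,0,130,0]

```text
time_s: 42.12
tool_pos: [0.4357, 0.2362, 0.1845]
tool_rot: [[0.214, 0.977, 0.003], [0.977, -0.214, 0.001], [0.001, 0.003, -1.0]]
force: [-1.3, -0.0, -0.1]
grip_width: 0.408
grip_force: 0.0
```

Run:
```python
from h import *
c=cap('wrist','w11.png');P=cloud(c);z=np.load('pol.npz');l=(P[...,:2]-z['t'])@z['R']*1000
m=(P[...,2]>.06)&(P[...,2]<.11)&(l[...,0]>-82)&(l[...,0]<80)&(l[...,1]>-40)&(l[...,1]<150)
print(m.sum(),np.polyfit(l[m][:,0],P[m][:,2]*1000,1),np.median(P[m][:,2]))
c=cap('top','t11.png');P=cloud(c);l=(P[...,:2]-z['t'])@z['R']*1000
m=(P[...,2]>.06)&(P[...,2]<.11)&(l[...,0]>-82)&(l[...,0]<80)&(l[...,1]>-40)&(l[...,1]<150)
print(m.sum(),np.polyfit(l[m][:,0],P[m][:,2]*1000,1),np.median(P[m][:,2]))
s=manip.sense();print(s['tool_pos'],s['time_s'])
```

```text
46186 [2.36507380e-05 7.78709118e+01] 0.07793578748487262
6822 [-7.26026959e-04  7.81851347e+01] 0.07819769191682124
[0.4337927  0.23552737 0.18150348] 42.2167
```

The cover is flat and shut. Now the selector, on to RUN.

Emit:
move_arm:
  series:
    - [89,-175,0,-70]
    - [89,-175,0,-70]
    - [89,-175,0,-70]
    - [89,-175,0,-70]
    - [89,-175,0,-70]
    - [89,-175,0,-70]
    - [89,-175,0,-70]
    - [89,-175,0,-70]
    - [89,-175,0,-70]
    - [89,-175,0,-70]
  fingers: 60
  newtons: 25

```text
time_s: 43.05
tool_pos: [0.5221, 0.0608, 0.1802]
tool_rot: [[0.992, 0.127, -0.005], [0.127, -0.992, -0.0], [-0.005, -0.001, -1.0]]
force: [-0.3, -0.2, -0.2]
grip_width: 0.689
grip_force: 0.0
```

Emit:
move_arm:
  series:
    - [0,0,0,-7]
    - [0,0,0,-14]
    - [0,0,0,-19.5]
    - [0,0,0,-19.5]
    - [0,0,0,-19.5]

```text
time_s: 43.47
tool_pos: [0.5225, 0.061, 0.181]
tool_rot: [[0.979, -0.202, -0.004], [-0.202, -0.979, 0.0], [-0.003, 0.001, -1.0]]
force: [-0.5, -0.1, -0.5]
grip_width: 0.688
grip_force: 0.0
```

```bash
cat > sw.py <<'E'
from h import *
c=cap('wrist','w12.png');z=np.load('pol.npz');P=cloud(c);l=(P[...,:2]-z['t'])@z['R']*1000
m=(P[...,2]>.08)&(P[...,2]<.092)&(abs(l[...,0])<60)&(abs(l[...,1]+100)<35)
s=manip.sense();R=np.array(s['tool_rot']);print(np.percentile(l[m],[1,99],axis=0));print(s['tool_pos'],np.degrees(np.arctan2(R[1,0],R[0,0])),(z['R'].T@(np.array(s['tool_pos'])[:2]-z['t'])*1000).round(1))
E
python3 sw.py
```

```text
[[ -15.30300963 -121.31848164]
 [  13.53160697  -86.10808822]]
[0.52273009 0.06102976 0.18141393] -11.654787425379311 [  -0.7 -100. ]
```

Emit:
move_arm:
  series:
    - [0,0,-35,0]
    - [0,0,-70,0]
    - [0,0,-95,0]
    - [0,0,-110,0]
    - [0,0,-119,0]
    - [0,0,-120,0]
    - [0,0,-120,0]

```text
time_s: 44.1
tool_pos: [0.5236, 0.0611, 0.0629]
tool_rot: [[0.979, -0.204, -0.001], [-0.204, -0.979, 0.0], [-0.001, 0.0, -1.0]]
force: [0.7, 0.2, 0.3]
grip_width: 0.691
grip_force: 0.0
```

Emit:
move_arm:
  series:
    - [0,0,0,0]
    - [0,0,0,0]
    - [0,0,0,0]
    - [0,0,0,0]
    - [0,0,0,0]
    - [0,0,0,0]
    - [0,0,0,0]
    - [0,0,0,0]
  fingers: 20

```text
time_s: 44.77
tool_pos: [0.5247, 0.0603, 0.0644]
tool_rot: [[0.979, -0.205, 0.002], [-0.205, -0.979, -0.001], [0.002, 0.001, -1.0]]
force: [-0.9, -4.4, 5.1]
grip_width: 0.312
grip_force: 25.0
```

Emit:
move_arm:
  series:
    - [5,-1,0,0]
    - [10,-2,0,0]
    - [15,-3,0,0]
    - [20,-4,0,0]
    - [25,-5.5,0,0]
    - [28,-6,0,0]
    - [29.3,-6.3,0,0]
    - [29.3,-6.3,0,0]
    - [29.3,-6.3,0,0]

```text
time_s: 45.52
tool_pos: [0.5542, 0.0537, 0.0644]
tool_rot: [[0.979, -0.205, 0.002], [-0.205, -0.979, -0.002], [0.003, 0.001, -1.0]]
force: [0.6, -3.8, 4.9]
grip_width: 0.312
grip_force: 25.0
```

Emit:
move_arm:
  series:
    - [0,0,0,0]
    - [0,0,0,0]
    - [0,0,0,0]
    - [0,0,0,0]
    - [0,0,0,0]
    - [0,0,0,0]
  fingers: 60

```text
time_s: 46.02
tool_pos: [0.5529, 0.0552, 0.063]
tool_rot: [[0.979, -0.205, -0.0], [-0.205, -0.979, 0.001], [-0.0, -0.001, -1.0]]
force: [0.5, -0.3, -0.5]
grip_width: 0.652
grip_force: 0.0
```

Emit:
move_arm:
  series:
    - [0,0,20,0]
    - [0,0,55,0]
    - [0,0,90,0]
    - [0,0,120,0]
    - [0,0,120,0]
    - [0,0,120,0]
    - [0,0,120,0]
    - [0,0,120,0]

```text
time_s: 46.68
tool_pos: [0.5516, 0.0551, 0.181]
tool_rot: [[0.979, -0.205, -0.003], [-0.205, -0.979, 0.0], [-0.003, 0.0, -1.0]]
force: [0.5, 0.2, -0.3]
grip_width: 0.691
grip_force: 0.0
```

```bash
python3 sw.py
```

```text
[[  15.03204148 -121.49320861]
 [  43.75745719  -86.39640418]]
[0.55160384 0.05497967 0.18086705] -11.823450665350187 [ 28.8 -99.8]
```

View pics/w12.png

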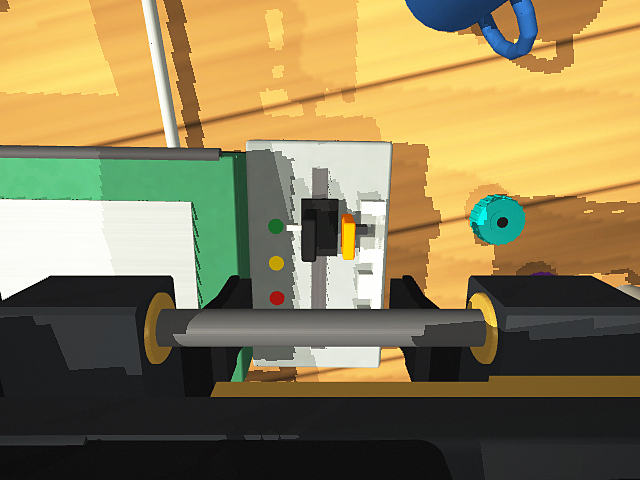

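The selector points at the green dot (275,227) with the tab out at (347,237), and the cover is shut. I'm handing in.

```bash
python3 -c "
from workcell import manip
print(manip.sign_off())"
```

```text
the job is handed in; nothing more can be done
None
```

The job is handed in, with no verdict returned: at my last looks all four brass wheels were in the tray (one had been knocked a few centimetres but stayed inside), the cover was shut flat, and the selector was at RUN with its tab out.

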